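Take the rear coil gauge off a crowded hook

ROBOT

A 6-joint arm with a two-finger parallel gripper is mounted at the origin on the work surface; the furniture and walls round the work are solid. World frame = base frame: x ahead of the robot, y to its left, z up, the work surface at z = 0. Lengths are in m, angles in rad, forces in N, time in s.
With the tool pointing down it reaches from about 0.35 to 0.875 m from the base axis. Payload 4.2 kg.
Tool frame: the origin (TCP) lies at the very end of the fingers, on their centre line; the grasp point (between the pads) lies 19 mm behind it; z points along the fingers, x is the direction in which the jaws open and shut, and the axes are right-handed (so a half turn about z gives the same grasp; the last joint's range is limited). The gripper opens to 85 mm and grips with 20 to 120 N. Pads are 22 mm wide; open, the fingers measure 114 mm over their backs; the gripper's body (76 mm by 85 mm) begins 54 mm behind the grasp point. The pads swing forward as they close: fully open they stand 13 mm farther back than shut.
Start: joints at [1.373, 0.385, 0.008, 0, -1.194, -0.259], TCP at [0.276, 0.561, 0.231] pointing down, gripper open.
Joint ranges: [-3.14, 3.14], [-1.21, 2.06], [-1.07, 1.41], [-3.16, 2.05], [-2.99, -0.16], [-3.1, 3.1]. Speed limits (rad/s): [2.79, 2.79, 3.14, 3.14, 3.14, 3.14].

INTERFACE

Orientations are given as [roll, pitch, yaw] about the fixed x, y, z axes, in that order (R = Rz(yaw) Ry(pitch) Rx(roll)).
In Python, from station import robot gives the robot as it stands.
- The arm moves only by the tool arm_command, never from a script. Its argument "motion" is a list of rows, each an object of numbers: "tx", "ty", "tz": the shift along the world's x, y, z in units of 0.4 m (1.0 is 0.4 m); "twist": the turn about the world's z in units of 360 degrees (1.0 is 360 degrees); "jaw": the finger opening in mm, from 0 to 85.4. In form: [{"tx": .., "ty": .., "tz": .., "twist": .., "jaw": ..}, ...]. A call has 1 to 8 rows; each row is the pose to reach, as a shift and turn from the pose commanded when the call began, turning the shorter way round; what a row does not reach only later rows make up. A row lasts 1/10 s, in which the tool goes at most 50 mm and 8.59 degrees, less where a joint would pass 70% of its speed; a pose out of reach is approached as far as the arm can. A call with a number of a shift or a turn outside -1 to 1 is refused whole. A call with a gripper value outside its range is refused whole. The fingers move at their own pace and stop on an object; "newtons" is the grip in N (left out, the last holds). Time passes only in rows, so rows that repeat a pose let the fingers close. It gives the time, the measured TCP pose, the force and the opening at its end, in the units of the state.
- robot.get_obs(): the state, without advancing time (a new reading comes with each control period).
- robot.get_image(name): name is "side" or "top" or "wrist"; returns a dict with "image" (420x560x3 uint8, blue, green, red), "fx", "fy", "cx", "cy" (pixels), "eye" and "rotation" of the camera in the world. Camera axes: x right, y down, z forward; pixel columns grow to the right and rows downward; lengths in m; the calibration is good to about 2 mm. The wrist camera is an equidistant fisheye: a pixel r from the principal point sees the ray r / f radians off the axis. A picture is of the moment at which its call begins. There is no depth.
- robot.finish_job(): hands the job in, once; it reports no verdict.
Trained networks look in the newest picture that a camera, given by its name, has taken for a name from the list of things; names that differ only in an ending like _2 or _b are one class to them, and where a whole thing is asked for, a point or a joint stands for the part that bears it (a point fixed in the world has none). Each returns a list of dicts, best first, with "p" (0 to 1); they miss things now and then, are a little off and sometimes report something else, mostly with a low value. They report only what shows in the picture. A call takes as long as a camera call. They do not tell look-alikes from the thing itself.
- robot.search_frame(thing, camera): "position" ([column, row] in pixels, amid what is visible of it).
- robot.tip_of(thing, camera): "position" ([column, row] in pixels: a listed point, or the origin of a listed thing).
The state is a dict: "t": time; "qpos": joint angles; "qvel": joint speeds; "joint_efforts": joint torques, N m; "ee_pos": TCP position; "tool_rot": TCP orientation; "force": force on the tool from outside, world axes, zero at the start; "wrist_torque": the same for the moment, N m; "width": opening from 0.0 (shut) to 1.0 (fully open).
Only numpy, scipy, OpenCV 4.12 (cv2) and the standard library are available. Lean on these libraries where they do the work, as an engineer would, in place of code of your own. Each camera call takes 0.05 s, during which the arm holds its last target. There are 200 camera calls.

TASK

The coil gauge with the green tab hangs at the back of the crowded hook, behind the one with the yellow tab. Hang the yellow-tabbed gauge on the spare hook and push it gently back along the peg until it presses the sprung rubber buffer in a little, so that it is left hanging against the buffer; then take the green-tabbed gauge and stand it upright, right down in the slot of the wooden holder. Handle the boards gently: do not strain the hooks, bottom the buffer hard or disturb the little clay pieces.

Things in the scene. Friction and masses are not known exactly. Their poses are not given: they have to be found in the camera images.
- crowded_hook: Hook stand fixed to the table, with a dark wooden foot (100 x 90 x 12 mm) and a thin steel post 180 mm high. Origin on the table under the post; the peg points along its -x (towards the robot), z up. Both gauges hang on its peg, yellow tab in front. Over 40 N between a gauge and a hook strains it
- crowded_bend (a point): Point on the axis of the crowded hook's steel peg (10 mm thick) where it bends. From the post's axis, 170 mm above the table, the peg rises by 0.10 rad (6 degrees) for 84 mm along itself to this point, then by 0.60 rad (34 degrees) for the last 12 mm to a round tip of 5 mm radius
- spare_hook: The same hook stand but with a light wooden foot; same sizes, axes and peg. Nothing hangs on it; it carries the sprung buffer
- spare_bend (a point): The same point on the spare hook's peg (same peg, 84 mm along it from the post)
- buffer_bracket: Grey block on the spare hook's post (same origin and axes as the stand) with a clamped carriage. Round the peg the carriage bears a black rubber pad, face 40 x 26 mm square to the peg, standing 14 to 44 mm from the post's axis along the peg: where is NOT reported and must be felt. The damped pad gives 6 mm at 0.6 N per mm, then is hard; 15 N at most
- front_gauge_center (a point): Centre of the pale coil gauge with yellow tab: upright board 12 mm thick (x), 70 wide (y), 108 high, with a tab 26 wide, 12 thick, 48 high on top; 156 mm in all, centre 78 mm above its lower edge. Hanging hole 26 mm across, its centre 7 mm above this point and, hanging (square to the peg), 8 mm below the peg's axis. Pinch the tab across its 26 mm, 58 mm above this point. 0.10 to 0.21 kg
- rear_gauge_center (a point): The same for the brown coil gauge with the green tab, of the same sizes, hanging 28 mm further back on the crowded hook
- holder: Brown wooden holder (70 x 115 x 46 mm) fixed on the table, origin under its middle. The slot in its top, 17 mm wide (x) and 75 mm long (y), is centred; its floor is 20 mm above the table and 26 mm below the top. The green-tabbed gauge stands in it on its lower edge, 12 mm thickness across the slot, either face forward; 40 N at most
- clay_ring_center (a point): Centre of a soft clay ring (52 mm across, 32 mm high) standing on the table: leave it where it is
- small_pot_center (a point): Centre of a small soft clay pinch pot (58 x 64 x 36 mm) standing on the table: leave it where it is
Things that resemble listed ones, but are neither listed nor needed, are in the scene too. What is shaped like the part that bears front_gauge_center but purple is not meant.

How it is judged:
By the outcome, as a careful person would: the job done as asked, in the order asked, and still so for the second after the job is handed in, with the robot touching nothing.
It also fails if it takes over 59 s, if anything falls off the work surface, if the arm or the gripper's body presses on something with over 40 N, if the wrist force passes 120 N, or if a joint passes its speed limit or range.

## Working session

There is one attempt and no reset: what is moved stays moved. The work goes in short steps, Python scripts to look and compute and a tool call to move; the robot and the scene stay as the last step left them, time stands still between calls to the robot, and variables do not carry over. Pictures are saved under pics/ and viewed, about 8 in all and at most 12, crops included, and the job is handed in when it is done.

Besides the shell and the picture viewer there is one more tool, called after "Emit:" by a JSON object that holds its "name" and its "arguments". arm_command: Moves the arm, as the interface text tells. Shifts and turns lie within -1 to 1; 1 stands for 0.4 m of shift or 360 degrees of turn. Its arguments: {"type":"object","properties":{"motion":{"type":"array"},"newtons":{"type":"number"}},"required":["motion"]}

```bash
mkdir -p pics; cat > h.py <<'E'
import numpy as np, cv2
from station import robot
def ray(im,px):
    d=np.array([(px[0]-im['cx'])/im['fx'],(px[1]-im['cy'])/im['fy'],1.0])
    return np.array(im['eye']),np.array(im['rotation'])@(d/np.linalg.norm(d))
def tri(rs):
    A=np.zeros((3,3));b=np.zeros(3)
    for o,d in rs:
        P=np.eye(3)-np.outer(d,d);A+=P;b+=P@o
    x=np.linalg.solve(A,b)
    return x,[round(float(np.linalg.norm((np.eye(3)-np.outer(d,d))@(x-o))*1000),1) for o,d in rs]
def proj(im,X):
    p=np.array(im['rotation']).T@(np.array(X)-np.array(im['eye']))
    return np.array([im['cx']+im['fx']*p[0]/p[2],im['cy']+im['fy']*p[1]/p[2]])
E
python3 - <<'E'
from h import *
o=robot.get_obs();print({k:np.round(v,3).tolist() for k,v in o.items()})
ims={}
for c in('side','top'):
    im=robot.get_image(c);ims[c]=im;cv2.imwrite(f'pics/{c}0.png',im['image'])
    print(c,im['fx'],im['cx'],im['cy'],np.round(im['eye'],3),np.round(im['rotation'],3).tolist())
for n in['crowded_hook','crowded_bend','spare_hook','spare_bend','buffer_bracket','front_gauge_center','rear_gauge_center','holder','clay_ring_center','small_pot_center']:
    for c in('side','top'):
        print(n,c,[(np.round(d['position']).tolist(),round(d['p'],2)) for d in robot.tip_of(n,c)[:4]])
E
```

```text
{'t': 0.0, 'qpos': [1.373, 0.386, 0.007, -0.001, -1.194, -0.259], 'qvel': [-0.001, 0.002, 0.0, -0.0, -0.002, -0.002], 'joint_efforts': [-0.0, -39.229, 18.84, 4.186, -0.005, 0.0], 'ee_pos': [0.275, 0.56, 0.23], 'tool_rot': [-3.141, -0.002, -2.028], 'force': [-0.598, -0.007, -0.735], 'wrist_torque': [0.045, -0.006, -0.011], 'width': 0.999}
side 479.0897325693792 283.3902771580607 209.05903969322705 [ 0.063 -0.954  0.948] [-2.163, -0.02, -0.272]
top 509.6336754908798 271.10932082933226 216.61582355230428 [0.081 0.21  1.786] [-2.94, -0.0, -1.596]
crowded_hook side [([304.0, 236.0], 0.96)]
crowded_hook top [([266.0, 209.0], 0.66)]
crowded_bend side [([278.0, 195.0], 0.7)]
crowded_bend top [([266.0, 224.0], 0.64)]
spare_hook side [([358.0, 343.0], 0.88)]
spare_hook top [([390.0, 210.0], 0.67)]
spare_bend side [([326.0, 290.0], 0.87)]
spare_bend top [([397.0, 219.0], 0.69)]
buffer_bracket side []
buffer_bracket top []
front_gauge_center side [([288.0, 200.0], 0.62), ([356.0, 342.0], 0.55)]
front_gauge_center top [([264.0, 217.0], 0.8), ([131.0, 227.0], 0.78)]
rear_gauge_center side [([299.0, 200.0], 0.97)]
rear_gauge_center top [([267.0, 208.0], 0.45), ([397.0, 217.0], 0.17)]
holder side [([326.0, 287.0], 0.96), ([329.0, 292.0], 0.36)]
holder top [([331.0, 211.0], 0.63)]
clay_ring_center side [([295.0, 315.0], 0.83), ([281.0, 196.0], 0.34)]
clay_ring_center top [([362.0, 241.0], 0.55)]
small_pot_center side [([278.0, 210.0], 0.56)]
small_pot_center top [([226.0, 220.0], 0.62), ([399.0, 218.0], 0.34), ([330.0, 209.0], 0.18)]
```

View images.

```bash
python3 - <<'E'
import re
s=open('h.py').read()
s=s.replace("import numpy as np, cv2","import numpy as np, cv2\nfrom scipy.spatial.transform import Rotation\ndef RM(im): return Rotation.from_euler('xyz',im['rotation']).as_matrix()").replace("np.array(im['rotation'])","RM(im)")
open('h.py','w').write(s)
import cv2
a=cv2.imread('pics/side0.png')[130:400,170:470];b=cv2.imread('pics/top0.png')[150:300,60:460]
cv2.imwrite('pics/sidec.png',cv2.resize(a,None,fx=2.2,fy=2.2,interpolation=2)[:600]);cv2.imwrite('pics/topc.png',cv2.resize(b,None,fx=2,fy=2,interpolation=2))
E
python3 - <<'E'
from h import *
S=robot.get_image('side');T=robot.get_image('top')
for n,a,b in [('ch',(304,236),(266,209)),('cb',(278,195),(266,224)),('sh',(358,343),(390,210)),('sb',(326,290),(397,219)),('fg',(288,200),(264,217)),('rg',(299,200),(267,208)),('hold',(326,287),(331,211)),('ring',(295,315),(362,241)),('pot',(278,210),(226,220)),('fgX',(356,342),(397,217))]:
    x,e=tri([ray(S,a),ray(T,b)]);print(n,np.round(x,3),e)
E
```

```text
ch [0.476 0.218 0.01 ] [2.8, 2.8]
cb [0.388 0.218 0.181] [1.4, 1.4]
sh [ 0.47  -0.228  0.002] [9.6, 9.6]
sb [ 0.392 -0.203  0.18 ] [0.7, 0.7]
fg [0.419 0.224 0.154] [3.9, 3.9]
rg [0.45  0.213 0.156] [5.1, 5.1]
hold [ 0.467 -0.015  0.   ] [4.5, 4.5]
ring [ 0.348 -0.115  0.021] [0.2, 0.2]
pot [0.432 0.36  0.027] [1.9, 1.9]
fgX [ 0.445 -0.246  0.031] [17.3, 17.3]
```

View pics/sidec.png

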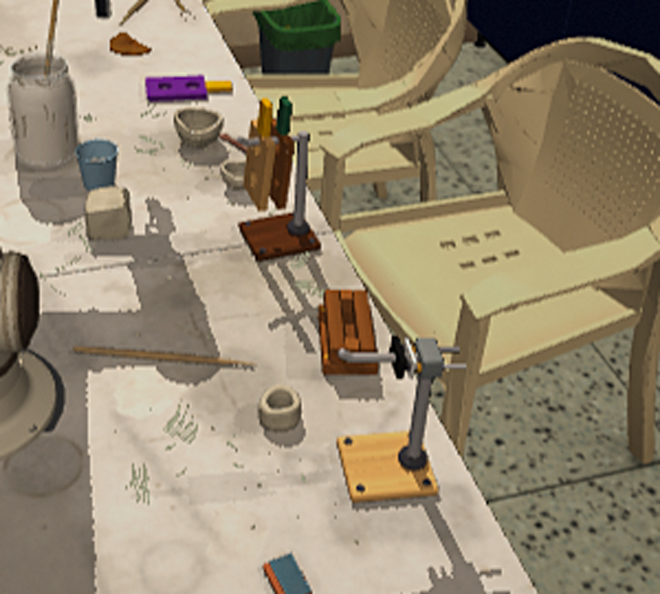

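View pics/topc.png

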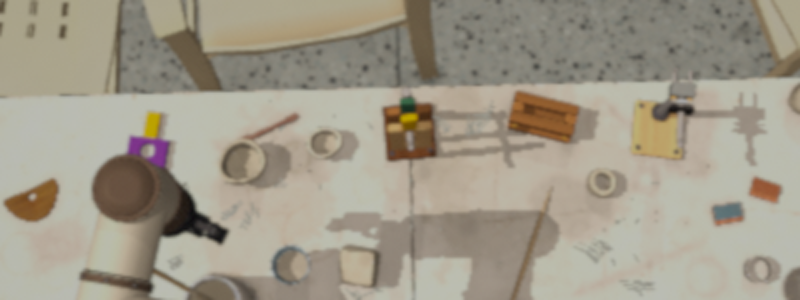

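Side crop: yellow/green tabs sit on the crowded hook at about (290,185)/(299,182) full px, the holder is at (328,282), the spare hook with its buffer at (350,292). Top: the hook gauges are at (264,210), the holder at (332,208).
Candidates for the yellow-tabbed gauge: the pale one hanging at side (288,200)/top (264,217), and the purple one lying at side (252,170)/top (131,227). The description says pale with a yellow tab on the hook, so I choose the first. Next I move above it for the close check.

Emit:
{"name": "arm_command", "arguments": {"motion": [{"tx": 0, "ty": 0, "tz": 0.12, "twist": 0}, {"tx": 0.04, "ty": -0.1, "tz": 0.24, "twist": 0.02}, {"tx": 0.08, "ty": -0.22, "tz": 0.27, "twist": 0.04}, {"tx": 0.12, "ty": -0.34, "tz": 0.27, "twist": 0.06}, {"tx": 0.16, "ty": -0.46, "tz": 0.27, "twist": 0.073}, {"tx": 0.2, "ty": -0.58, "tz": 0.27, "twist": 0.073}, {"tx": 0.22, "ty": -0.7, "tz": 0.27, "twist": 0.073}, {"tx": 0.24, "ty": -0.82, "tz": 0.27, "twist": 0.073}]}}

```text
$.motion[0]: bad value
```

Emit:
{"name": "arm_command", "arguments": {"motion": [{"tx": 0, "ty": 0, "tz": 0.12, "twist": 0, "jaw": 85}, {"tx": 0.04, "ty": -0.1, "tz": 0.24, "twist": 0.02, "jaw": 85}, {"tx": 0.08, "ty": -0.22, "tz": 0.27, "twist": 0.04, "jaw": 85}, {"tx": 0.12, "ty": -0.34, "tz": 0.27, "twist": 0.06, "jaw": 85}, {"tx": 0.16, "ty": -0.46, "tz": 0.27, "twist": 0.073, "jaw": 85}, {"tx": 0.2, "ty": -0.58, "tz": 0.27, "twist": 0.073, "jaw": 85}, {"tx": 0.22, "ty": -0.7, "tz": 0.27, "twist": 0.073, "jaw": 85}, {"tx": 0.24, "ty": -0.82, "tz": 0.27, "twist": 0.073, "jaw": 85}]}}

```text
t: 2.0
ee_pos: [0.3696, 0.2433, 0.3395]
tool_rot: [-3.141, 0.0, -1.569]
force: [0.7, 0.0, 0.6]
width: 0.993
```

```bash
cat >> h.py <<'E'
def wray(im,px):
    u=np.array([px[0]-im['cx'],px[1]-im['cy']]);r=np.linalg.norm(u);th=r/im['fx']
    d=np.r_[np.sin(th)*u/max(r,1e-9),np.cos(th)]
    return np.array(im['eye']),RM(im)@d
def wproj(im,X):
    p=RM(im).T@(np.array(X)-np.array(im['eye']));h=np.hypot(p[0],p[1]);th=np.arctan2(h,p[2])
    return np.array([im['cx'],im['cy']])+im['fx']*th*p[:2]/max(h,1e-9)
def plane(r,z): o,d=r; return o+d*(z-o[2])/d[2]
E
python3 - <<'E'
from h import *
o=robot.get_obs();print({k:np.round(v,3).tolist() for k,v in o.items() if k in('t','ee_pos','tool_rot','force','qpos')})
w=robot.get_image('wrist');cv2.imwrite('pics/w1.png',w['image']);print(w['fx'],np.round(w['eye'],3),np.round(w['rotation'],3))
for n in['crowded_bend','front_gauge_center','rear_gauge_center','crowded_hook','holder','spare_bend']:
    print(n,[(np.round(d['position']).tolist(),round(d['p'],2)) for d in robot.tip_of(n,'wrist')[:4]])
E
```

```text
{'t': 2.0, 'qpos': [0.952, -0.0, -0.211, 0.0, -1.359, 0.621], 'ee_pos': [0.37, 0.243, 0.34], 'tool_rot': [-3.141, 0.0, -1.569], 'force': [0.689, 0.031, 0.613]}
325.19226210127806 [0.45  0.244 0.482] [ 2.824 -0.    -1.569]
crowded_bend [([304.0, 158.0], 0.7), ([294.0, 82.0], 0.36)]
front_gauge_center [([301.0, 133.0], 0.81), ([34.0, 141.0], 0.7)]
rear_gauge_center [([302.0, 103.0], 0.79)]
crowded_hook [([294.0, 84.0], 0.76)]
holder [([446.0, 99.0], 0.96)]
spare_bend [([535.0, 112.0], 0.3)]
```

View pics/w1.png

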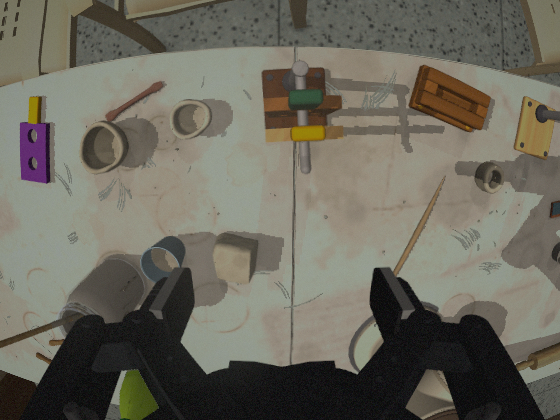

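The wrist view confirms the choice: pale board, yellow tab at (309,133), green tab behind at (306,97), post top at (300,67), peg tip at about (305,168); the purple one is apart at (35,150).

```bash
cat >> h.py <<'E'
def blob(img,lo,hi,box):
    x0,y0,x1,y1=box;m=cv2.inRange(cv2.cvtColor(img,cv2.COLOR_BGR2HSV),lo,hi);k=np.zeros_like(m);k[y0:y1,x0:x1]=m[y0:y1,x0:x1]
    c=max(cv2.findContours(k,0,2)[0],key=cv2.contourArea);return cv2.minAreaRect(c),cv2.boxPoints(cv2.minAreaRect(c))
E
python3 - <<'E'
from h import *
w=robot.get_image('wrist');I=w['image']
for n,lo,hi,box in[('Y',(20,150,100),(35,255,255),(270,110,350,150)),('G',(55,100,40),(85,255,255),(270,80,350,115))]:
    r,b=blob(I,lo,hi,box);print(n,np.round(r[0],1),np.round(r[1],1),round(r[2],1))
    for z in(.232,.228): print(z,np.round(plane(wray(w,r[0]),z),4))
    print(np.round([plane(wray(w,p),.23)[:2] for p in b],4).tolist())
print('post',plane(wray(w,(300.5,67)),.182)); print('tip',plane(wray(w,(305.5,168)),.185)); print('bend',plane(wray(w,(304,158)),.178))
S=robot.get_image('side');T=robot.get_image('top')
print('posts side z.012',plane(ray(S,(357.3,338)),.012),plane(ray(S,(305.5,234)),.012))
print('spare bend tri',tri([ray(S,(326,290)),ray(T,(397,219))]))
# holder: corners by brown mask in wrist & top
cv2.imwrite('pics/z.png',np.vstack([cv2.resize(I[50:150,390:560],(680,400),interpolation=2)]))
sp=S['image'][260:350,310:390]
cv2.imwrite('pics/z2.png',np.hstack([cv2.resize(sp,(400,450),interpolation=2),cv2.resize(T['image'][180:240,370:423],(398,450),interpolation=2)]))
E
```

```text
Y [310.5 132.5] [15. 35.] 90.0
0.232 [0.4288 0.2248 0.232 ]
0.228 [0.4285 0.2245 0.228 ]
[[0.4343, 0.2382], [0.4348, 0.2112], [0.4231, 0.2109], [0.4227, 0.2381]]
G [320.  99.] [0. 0.] 0.0
0.232 [0.4548 0.218  0.232 ]
0.228 [0.4549 0.2175 0.228 ]
[[0.4549, 0.2177], [0.4549, 0.2177], [0.4549, 0.2177], [0.4549, 0.2177]]
post [0.48515067 0.23005823 0.182     ]
tip [0.3918158  0.22461605 0.185     ]
bend [0.40008282 0.22568715 0.178     ]
posts side z.012 [ 0.47995921 -0.22118882  0.012     ] [0.48640418 0.22518634 0.012     ]
spare bend tri (array([ 0.39150713, -0.20255904,  0.17985286]), [0.7, 0.7])
```

View pics/z2.png

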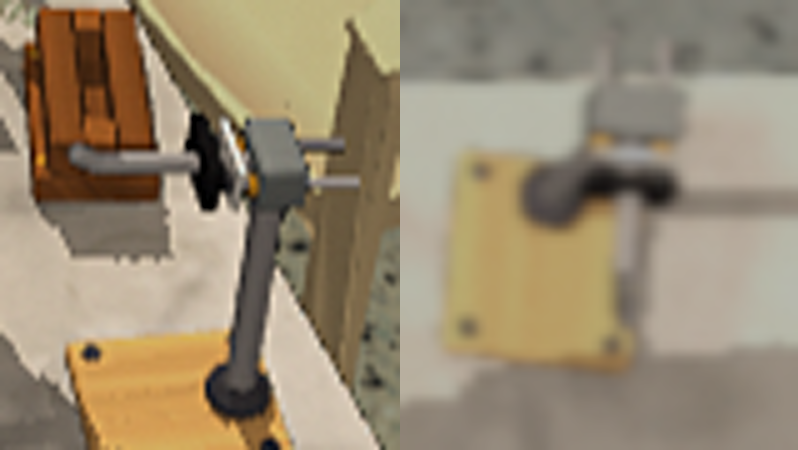

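Emit:
{"name": "arm_command", "arguments": {"motion": [{"tx": 0.05, "ty": -0.02, "tz": -0.07, "twist": 0.003, "jaw": 55}, {"tx": 0.1, "ty": -0.04, "tz": -0.15, "twist": 0.003, "jaw": 55}, {"tx": 0.144, "ty": -0.046, "tz": -0.2, "twist": 0.003, "jaw": 55}, {"tx": 0.144, "ty": -0.046, "tz": -0.2, "twist": 0.003, "jaw": 55}], "newtons": 40}}

```text
t: 2.9
ee_pos: [0.4268, 0.2263, 0.2556]
tool_rot: [3.136, -0.005, -1.551]
force: [-1.2, -0.2, 0.1]
width: 0.643
```

```bash
python3 - <<'E'
from h import *
o=robot.get_obs();print({k:np.round(v,4).tolist() for k,v in o.items() if k in('t','ee_pos','tool_rot','force','width')})
w=robot.get_image('wrist');cv2.imwrite('pics/w2.png',w['image'][0:300,100:500]);print(np.round(w['eye'],3),np.round(w['rotation'],3))
r,b=blob(w['image'],(20,150,60),(35,255,255),(200,0,420,420));print(np.round(r[0],1),np.round(b,1).tolist(),np.round(plane(wray(w,r[0]),.239),4))
E
```

```text
{'t': 2.9, 'ee_pos': [0.4268, 0.2263, 0.2556], 'tool_rot': [3.1357, -0.0052, -1.5513], 'force': [-1.1507, -0.2117, 0.1099], 'width': 0.6431}
[0.508 0.229 0.397] [ 2.818 -0.006 -1.551]
[286.5 240. ] [[264.0, 219.0], [309.0, 219.0], [309.0, 261.0], [264.0, 261.0]] [0.4371 0.2243 0.239 ]
```

View pics/w2.png

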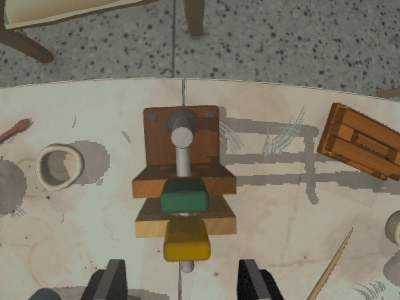

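Yellow tab top is at about (287,249) full px, midway between the fingers; the green one sits behind at (285,195). Descending and gripping.

Emit:
{"name": "arm_command", "arguments": {"motion": [{"tx": 0.001, "ty": -0.005, "tz": -0.07, "twist": 0, "jaw": 55}, {"tx": 0.001, "ty": -0.005, "tz": -0.135, "twist": 0, "jaw": 55}, {"tx": 0.001, "ty": -0.005, "tz": -0.138, "twist": 0, "jaw": 40}, {"tx": 0.001, "ty": -0.005, "tz": -0.138, "twist": 0, "jaw": 15}, {"tx": 0.001, "ty": -0.005, "tz": -0.138, "twist": 0, "jaw": 15}, {"tx": 0.001, "ty": -0.005, "tz": -0.138, "twist": 0, "jaw": 15}, {"tx": 0.001, "ty": -0.005, "tz": -0.138, "twist": 0, "jaw": 15}], "newtons": 40}}

```text
t: 3.65
ee_pos: [0.4281, 0.2257, 0.2056]
tool_rot: [-3.139, 0.002, -1.55]
force: [-1.1, 0.8, 2.9]
width: 0.296
```

```bash
cat >obs.py <<'E'
from h import *
o=robot.get_obs();print({k:np.round(v,4).tolist() for k,v in o.items() if k in('t','ee_pos','tool_rot','force','wrist_torque','width')})
E
python3 - <<'E'
import obs
from h import *
w=robot.get_image('wrist');cv2.imwrite('pics/w3.png',np.hstack([w['image'][100:400,130:430],robot.get_image('side')['image'][130:280,220:370].repeat(2,0).repeat(2,1)]))
E
```

```text
{'t': 3.65, 'ee_pos': [0.4281, 0.2257, 0.2056], 'tool_rot': [-3.1392, 0.0022, -1.5497], 'force': [-1.1283, 0.8478, 2.931], 'wrist_torque': [0.2774, 0.2951, 0.0266], 'width': 0.2957}
```

View pics/w3.png

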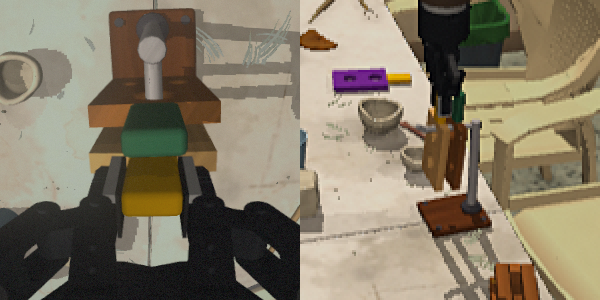

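The tab is pinched (25 mm opening), with green untouched behind it. I lift 8 mm to centre the hole on the peg and check.

Emit:
{"name": "arm_command", "arguments": {"motion": [{"tx": 0, "ty": 0, "tz": 0.01, "twist": 0, "jaw": 15}, {"tx": 0, "ty": 0, "tz": 0.02, "twist": 0, "jaw": 15}, {"tx": 0, "ty": 0, "tz": 0.02, "twist": 0, "jaw": 15}, {"tx": 0, "ty": 0, "tz": 0.02, "twist": 0, "jaw": 15}]}}

```text
t: 4.15
ee_pos: [0.4273, 0.2247, 0.2119]
tool_rot: [3.141, -0.0, -1.55]
force: [0.7, 0.2, -0.4]
width: 0.297
```

```bash
python3 obs.py
```

```text
{'t': 4.15, 'ee_pos': [0.4273, 0.2247, 0.2119], 'tool_rot': [3.1411, -0.0003, -1.5503], 'force': [0.7127, 0.1888, -0.3879], 'wrist_torque': [-0.0187, 0.0675, 0.0083], 'width': 0.2967}
```

Emit:
{"name": "arm_command", "arguments": {"motion": [{"tx": -0.022, "ty": -0.001, "tz": 0.002, "twist": 0, "jaw": 15}, {"tx": -0.045, "ty": -0.001, "tz": 0.005, "twist": 0, "jaw": 15}, {"tx": -0.06, "ty": -0.002, "tz": 0.013, "twist": 0, "jaw": 15}, {"tx": -0.075, "ty": -0.002, "tz": 0.021, "twist": 0, "jaw": 15}, {"tx": -0.09, "ty": -0.003, "tz": 0.028, "twist": 0, "jaw": 15}, {"tx": -0.11, "ty": -0.003, "tz": 0.034, "twist": 0, "jaw": 15}, {"tx": -0.14, "ty": -0.004, "tz": 0.04, "twist": 0, "jaw": 15}, {"tx": -0.17, "ty": -0.005, "tz": 0.045, "twist": 0, "jaw": 15}]}}

```text
t: 4.95
ee_pos: [0.3584, 0.2228, 0.2303]
tool_rot: [3.141, 0.0, -1.55]
force: [0.4, -0.7, -1.5]
width: 0.296
```

```bash
python3 obs.py
```

```text
{'t': 4.95, 'ee_pos': [0.3584, 0.2228, 0.2303], 'tool_rot': [3.1414, 0.0, -1.5503], 'force': [0.3527, -0.6981, -1.518], 'wrist_torque': [0.0005, -0.0242, 0.0051], 'width': 0.2956}
```

Emit:
{"name": "arm_command", "arguments": {"motion": [{"tx": 0, "ty": -0.1, "tz": 0.05, "twist": 0, "jaw": 15}, {"tx": 0.01, "ty": -0.22, "tz": 0.08, "twist": 0, "jaw": 15}, {"tx": 0.01, "ty": -0.34, "tz": 0.08, "twist": 0, "jaw": 15}, {"tx": 0.01, "ty": -0.46, "tz": 0.08, "twist": 0, "jaw": 15}, {"tx": 0.01, "ty": -0.58, "tz": 0.08, "twist": 0, "jaw": 15}, {"tx": 0.0, "ty": -0.7, "tz": 0.08, "twist": 0, "jaw": 15}, {"tx": -0.03, "ty": -0.82, "tz": 0.08, "twist": 0, "jaw": 15}, {"tx": -0.06, "ty": -0.94, "tz": 0.08, "twist": 0, "jaw": 15}]}}

```text
t: 5.75
ee_pos: [0.3342, -0.1543, 0.2625]
tool_rot: [-3.14, 0.0, -1.549]
force: [0.6, -0.6, -1.1]
width: 0.291
```

Emit:
{"name": "arm_command", "arguments": {"motion": [{"tx": 0, "ty": -0.1, "tz": 0, "twist": 0, "jaw": 15}, {"tx": 0, "ty": -0.1, "tz": 0, "twist": 0, "jaw": 15}, {"tx": 0, "ty": -0.1, "tz": 0, "twist": 0, "jaw": 15}]}}

```text
t: 6.05
ee_pos: [0.3346, -0.1934, 0.2619]
tool_rot: [3.141, 0.0, -1.553]
force: [0.1, 0.4, -1.4]
width: 0.294
```

```bash
python3 - <<'E'
import obs
from h import *
w=robot.get_image('wrist');cv2.imwrite('pics/w4.png',w['image'][0:330,60:500]);print(np.round(w['eye'],3),np.round(w['rotation'],3))
for n in['spare_bend','spare_hook','holder','buffer_bracket']:
    print(n,[(np.round(d['position'],1).tolist(),round(d['p'],2)) for d in robot.tip_of(n,'wrist')[:3]])
E
```

```text
{'t': 6.05, 'ee_pos': [0.3346, -0.1934, 0.2619], 'tool_rot': [3.1411, 0.0004, -1.553], 'force': [0.1058, 0.437, -1.4152], 'wrist_torque': [0.0157, 0.0504, -0.0077], 'width': 0.2935}
[ 0.415 -0.191  0.404] [ 2.823 -0.    -1.553]
spare_bend [([308.7, 133.0], 0.57), ([143.0, 64.7], 0.56)]
spare_hook [([308.0, 55.3], 0.76)]
holder []
buffer_bracket [([308.8, 55.4], 0.8)]
```

View pics/w4.png

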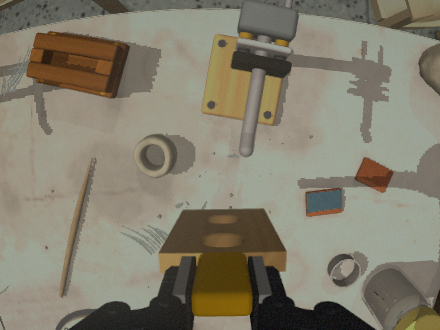

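In this view the spare peg runs from its tip at (305,152) to the pad at (321,62) full px, while the held gauge sits squarely in the jaws, holes visible at (285,240).

```bash
python3 - <<'E'
from h import *
w=robot.get_image('wrist')
g=cv2.cvtColor(w['image'],cv2.COLOR_BGR2HSV)
for r in range(75,160,8):
    row=g[r,285:345].astype(int); m=np.where(row[:,1]<60)[0]
    # grey peg low saturation
    print(r,(m+285).tolist()[:1],(m+285).tolist()[-1:],len(m))
A=plane(wray(w,(321,75)),.1735);B=plane(wray(w,(308.7,133)),.178);C=plane(wray(w,(305,152)),.186)
print(A,B,C,np.arctan2((A-C)[1],(A-C)[0]))
S=robot.get_image('side')
print('side proj bend',proj(S,B),'net',robot.tip_of('spare_bend','side')[:2])
E
```

```text
75 [315] [344] 24
83 [313] [344] 15
91 [312] [344] 16
99 [310] [344] 18
107 [309] [344] 19
115 [308] [344] 27
123 [285] [344] 44
131 [285] [344] 60
139 [285] [344] 60
147 [285] [344] 60
155 [285] [344] 60
[ 0.43849903 -0.21652307  0.1735    ] [ 0.39705715 -0.2088445   0.178     ] [ 0.38468139 -0.20614405  0.186     ] -0.19051646309531817
side proj bend [329.44424266 291.95841397] net [{'position': [326.5, 291.7], 'p': 0.78}]
```

Emit:
{"name": "arm_command", "arguments": {"motion": [{"tx": 0.02, "ty": -0.01, "tz": -0.04, "twist": -0.017, "jaw": 15}, {"tx": 0.05, "ty": -0.018, "tz": -0.08, "twist": -0.0335, "jaw": 15}, {"tx": 0.08, "ty": -0.018, "tz": -0.081, "twist": -0.0335, "jaw": 15}, {"tx": 0.08, "ty": -0.018, "tz": -0.081, "twist": -0.0335, "jaw": 15}, {"tx": 0.08, "ty": -0.018, "tz": -0.081, "twist": -0.0335, "jaw": 15}]}}

```text
t: 6.95
ee_pos: [0.368, -0.2001, 0.2303]
tool_rot: [-3.141, -0.0, -1.758]
force: [0.1, 0.6, -0.9]
width: 0.296
```

```bash
python3 - <<'E'
import obs
from h import *
w=robot.get_image('wrist');I=w['image'][0:400,120:460].copy()
S=robot.get_image('side')
J=cv2.resize(S['image'][230:340,270:390],None,fx=3.5,fy=3.5,interpolation=2)
o=robot.get_obs();t=np.array(o['ee_pos']);u=np.array([.982,-.189,0])
h=t-.005*u+[0,0,-.0365];b=np.array([.396,-.2065,.1784]);tip=b-.0099*u+[0,0,.0068]
print(h,tip)
n=0.995*u+np.array([0,0,-.1]);v=np.array([.189,.982,0]);q=np.cross(n,v)
for s in(-1,1):
  for a in np.arange(0,6.3,.4):
    p=h+s*.006*n+.013*(np.cos(a)*v+np.sin(a)*q)
    x=wproj(w,p)-[120,0];cv2.circle(I,tuple(int(k) for k in np.round(x)),1,(0,0,255) if s>0 else (255,0,0),-1)
    x=(proj(S,p)-[270,230])*3.5;cv2.circle(J,tuple(int(k) for k in np.round(x)),2,(0,0,255) if s>0 else (255,0,0),-1)
for p in(b,tip):
    x=wproj(w,p)-[120,0];cv2.circle(I,tuple(int(k) for k in np.round(x)),3,(0,255,0),1)
    x=(proj(S,p)-[270,230])*3.5;cv2.circle(J,tuple(int(k) for k in np.round(x)),3,(0,255,0),1)
J=np.vstack([J,np.zeros((15,420,3),np.uint8)]);cv2.imwrite('pics/w5.png',np.hstack([I,J]))
E
```

```text
{'t': 6.95, 'ee_pos': [0.368, -0.2001, 0.2303], 'tool_rot': [-3.141, -0.0002, -1.7584], 'force': [0.1159, 0.56, -0.8728], 'wrist_torque': [-0.0269, -0.0133, -0.0032], 'width': 0.2962}
[ 0.36259945 -0.19919077  0.19387591] [ 0.3862782 -0.2046289  0.1852   ]
```

View pics/w5.png

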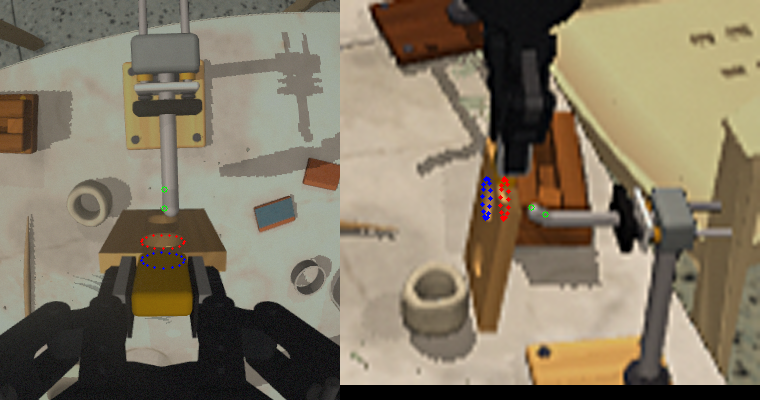

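The red rim model overlays the real hole (163,240 crop), and the peg tip at (170,213) is about 2–3 mm to the right of the model, so I add a -y correction and thread the hole on.

Emit:
{"name": "arm_command", "arguments": {"motion": [{"tx": 0.02, "ty": -0.01, "tz": -0.01, "twist": 0, "jaw": 15}, {"tx": 0.037, "ty": -0.014, "tz": -0.015, "twist": 0, "jaw": 15}, {"tx": 0.054, "ty": -0.017, "tz": -0.019, "twist": 0, "jaw": 15}, {"tx": 0.07, "ty": -0.02, "tz": -0.029, "twist": 0, "jaw": 15}, {"tx": 0.0835, "ty": -0.022, "tz": -0.037, "twist": 0, "jaw": 15}, {"tx": 0.102, "ty": -0.026, "tz": -0.039, "twist": 0, "jaw": 15}, {"tx": 0.12, "ty": -0.029, "tz": -0.041, "twist": 0, "jaw": 15}, {"tx": 0.12, "ty": -0.029, "tz": -0.041, "twist": 0, "jaw": 15}]}}

```text
t: 7.85
ee_pos: [0.4165, -0.212, 0.2131]
tool_rot: [-3.142, -0.0, -1.76]
force: [-0.8, -0.3, -0.6]
width: 0.3
```

```bash
python3 - <<'E'
import obs
from h import *
w=robot.get_image('wrist');S=robot.get_image('side')
print([np.round(plane(wray(w,(c,r)),.1735),4) for c,r in((290,100),)])
cv2.imwrite('pics/w6.png',np.hstack([w['image'][0:385,120:460],cv2.resize(S['image'][230:340,270:390],(420,385),interpolation=2)]))
E
```

```text
{'t': 7.85, 'ee_pos': [0.4165, -0.212, 0.2131], 'tool_rot': [-3.1415, -0.0002, -1.7604], 'force': [-0.8369, -0.2642, -0.5724], 'wrist_torque': [-0.0404, -0.0516, -0.0198], 'width': 0.2997}
[array([ 0.4972, -0.2318,  0.1735])]
```

View pics/w6.png

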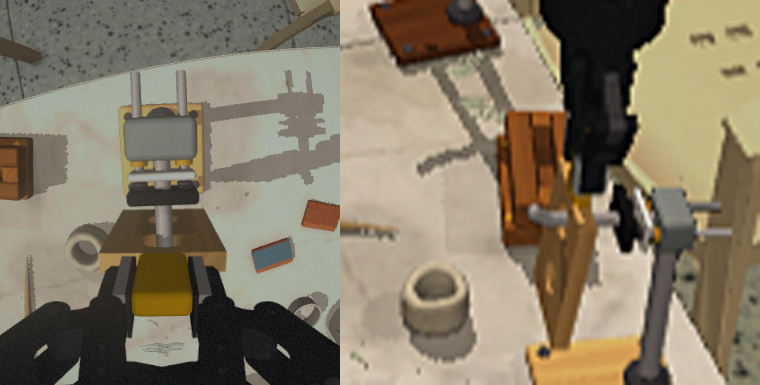

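The gauge is on the spare peg (tip projecting in front in the side view, pad about 2 cm behind the board); the pad's front edge is at wrist (283,205) full px.

```bash
python3 - <<'E'
import obs
from h import *
w=robot.get_image('wrist')
u=np.array([.982,-.189,0])
b=np.array([.396,-.209,.178])
for z in(.165,.187,.194):
  p=plane(wray(w,(283,205)),z);print(z,p,'s',(p-b)@u)
o=robot.get_obs();print('board rear s',(np.array(o['ee_pos'])-b)@u-.005+.006)
E
```

```text
{'t': 7.95, 'ee_pos': [0.4155, -0.2118, 0.2132], 'tool_rot': [3.1412, 0.0, -1.7606], 'force': [0.0954, 0.484, -0.0082], 'wrist_torque': [0.0809, 0.0343, 0.01], 'width': 0.2963}
0.165 [ 0.43483882 -0.21595297  0.165     ] s 0.03945383475830698
0.187 [ 0.44170077 -0.21715653  0.187     ] s 0.046419744703904565
0.194 [ 0.44388412 -0.21753949  0.194     ] s 0.04863617059568557
board rear s 0.020508036688558287
```

Emit:
{"name": "arm_command", "arguments": {"motion": [{"tx": 0.012, "ty": -0.0024, "tz": -0.001, "twist": 0, "jaw": 15}, {"tx": 0.024, "ty": -0.0047, "tz": -0.0025, "twist": 0, "jaw": 15}, {"tx": 0.036, "ty": -0.007, "tz": -0.0035, "twist": 0, "jaw": 15}, {"tx": 0.044, "ty": -0.0085, "tz": -0.0045, "twist": 0, "jaw": 15}, {"tx": 0.044, "ty": -0.0085, "tz": -0.0045, "twist": 0, "jaw": 15}, {"tx": 0.044, "ty": -0.0085, "tz": -0.0045, "twist": 0, "jaw": 15}]}}

```text
t: 8.6
ee_pos: [0.433, -0.2152, 0.2114]
tool_rot: [3.141, 0.0, -1.761]
force: [-0.4, -0.4, -1.4]
width: 0.292
```

```bash
cat > avg.py <<'E'
from h import *
L=[]
for i in range(5):
    robot.get_image('side');o=robot.get_obs();L.append(np.r_[o['t'],o['ee_pos'],o['force'],o['wrist_torque'],o['width']])
print(np.round(L[-1][0],2),np.round(np.mean(L,0)[1:],4).tolist(),'axial',round(float(np.mean(L,0)[4:7]@[.977,-.188,-.1]),2))
E
python3 avg.py
```

```text
8.85 [0.4329, -0.2152, 0.2115, -0.1283, 0.2154, -0.7171, 0.0031, -0.0116, 0.0007, 0.297] axial -0.09
```

Still free (axial ≈ -0.1 N). Creeping 5 mm, about where contact is expected.

Emit:
{"name": "arm_command", "arguments": {"motion": [{"tx": 0.005, "ty": -0.001, "tz": -0.0005, "twist": 0, "jaw": 15}, {"tx": 0.0098, "ty": -0.0019, "tz": -0.001, "twist": 0, "jaw": 15}, {"tx": 0.0123, "ty": -0.0024, "tz": -0.0012, "twist": 0, "jaw": 15}, {"tx": 0.0123, "ty": -0.0024, "tz": -0.0012, "twist": 0, "jaw": 15}]}}

```text
t: 9.25
ee_pos: [0.4382, -0.2162, 0.211]
tool_rot: [3.142, -0.0, -1.761]
force: [0.3, -0.2, -0.9]
width: 0.295
```

```bash
python3 avg.py
```

```text
9.5 [0.438, -0.2162, 0.211, -0.2178, -0.0473, -0.7683, -0.009, 0.0049, 0.0031, 0.2959] axial -0.13
```

Emit:
{"name": "arm_command", "arguments": {"motion": [{"tx": 0.003, "ty": -0.0006, "tz": -0.0003, "twist": 0, "jaw": 15}, {"tx": 0.0061, "ty": -0.0012, "tz": -0.0006, "twist": 0, "jaw": 15}, {"tx": 0.0061, "ty": -0.0012, "tz": -0.0006, "twist": 0, "jaw": 15}]}}

```text
t: 9.8
ee_pos: [0.4404, -0.2167, 0.2107]
tool_rot: [3.141, -0.0, -1.761]
force: [0.0, 0.2, -1.5]
width: 0.3
```

```bash
python3 avg.py
```

```text
10.05 [0.4403, -0.2167, 0.2107, -0.1944, -0.2241, -0.8724, 0.0491, 0.1903, 0.0124, 0.3003] axial -0.06
```

Emit:
{"name": "arm_command", "arguments": {"motion": [{"tx": 0.0025, "ty": -0.0005, "tz": -0.0003, "twist": 0, "jaw": 15}, {"tx": 0.0049, "ty": -0.0009, "tz": -0.0005, "twist": 0, "jaw": 15}, {"tx": 0.0049, "ty": -0.0009, "tz": -0.0005, "twist": 0, "jaw": 15}]}}

```text
t: 10.35
ee_pos: [0.4422, -0.217, 0.2105]
tool_rot: [3.141, 0.0, -1.761]
force: [-1.3, 1.1, 0.2]
width: 0.298
```

```bash
python3 avg.py
```

```text
10.6 [0.4422, -0.217, 0.2105, -1.8464, 0.6632, -0.8544, 0.2074, 0.517, 0.0237, 0.2992] axial -1.84
```

Axial force is now -1.8 N: the pad is pressed about 3 mm. Next I lower the gauge onto the peg.

Emit:
{"name": "arm_command", "arguments": {"motion": [{"tx": -0.0005, "ty": 0, "tz": -0.006, "twist": 0, "jaw": 15}, {"tx": -0.001, "ty": 0, "tz": -0.012, "twist": 0, "jaw": 15}, {"tx": -0.0015, "ty": 0, "tz": -0.018, "twist": 0, "jaw": 15}, {"tx": -0.0015, "ty": 0, "tz": -0.018, "twist": 0, "jaw": 15}]}}

```text
t: 11.0
ee_pos: [0.4418, -0.2171, 0.2036]
tool_rot: [-3.142, -0.0, -1.76]
force: [-1.7, 0.0, 2.7]
width: 0.296
```

```bash
python3 avg.py
```

```text
11.25 [0.4418, -0.2171, 0.2036, -1.739, 1.2552, 2.9559, 0.2482, 0.802, 0.0243, 0.2973] axial -2.23
```

Emit:
{"name": "arm_command", "arguments": {"motion": [{"tx": 0, "ty": 0, "tz": 0, "twist": 0, "jaw": 30}, {"tx": 0, "ty": 0, "tz": 0, "twist": 0, "jaw": 38}, {"tx": 0, "ty": 0, "tz": 0, "twist": 0, "jaw": 50}, {"tx": 0, "ty": 0, "tz": 0, "twist": 0, "jaw": 50}, {"tx": 0, "ty": 0, "tz": 0.05, "twist": 0, "jaw": 50}, {"tx": 0, "ty": 0, "tz": 0.13, "twist": 0, "jaw": 50}, {"tx": 0, "ty": 0, "tz": 0.2, "twist": 0, "jaw": 50}, {"tx": 0, "ty": 0, "tz": 0.2, "twist": 0, "jaw": 50}]}}

```text
t: 12.05
ee_pos: [0.4441, -0.2178, 0.2878]
tool_rot: [-3.132, -0.001, -1.76]
force: [0.6, 0.2, 0.2]
width: 0.585
```

```bash
python3 - <<'E'
import obs
from h import *
w=robot.get_image('wrist');S=robot.get_image('side')
cv2.imwrite('pics/w7.png',np.hstack([w['image'][0:385,120:460],cv2.resize(S['image'][230:340,270:390],(420,385),interpolation=2)]))
cv2.imwrite('pics/w7full.png',w['image'])
E
```

```text
{'t': 12.05, 'ee_pos': [0.4441, -0.2178, 0.2878], 'tool_rot': [-3.1321, -0.0011, -1.76], 'force': [0.6401, 0.2306, 0.185], 'wrist_torque': [-0.0778, -0.0411, -0.0472], 'width': 0.5851}
```

View pics/w7.png

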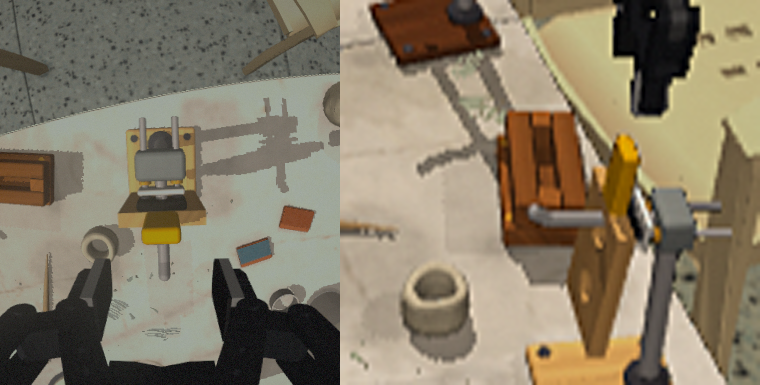

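The gauge hangs with its back against the pad (side crop 590,235), tip of peg free in front, ring undisturbed. Now to a viewpoint above the holder.

Emit:
{"name": "arm_command", "arguments": {"motion": [{"tx": -0.03, "ty": 0.1, "tz": 0.04, "twist": 0.015, "jaw": 50}, {"tx": -0.06, "ty": 0.22, "tz": 0.04, "twist": 0.0335, "jaw": 50}, {"tx": -0.1, "ty": 0.34, "tz": 0.04, "twist": 0.0335, "jaw": 50}, {"tx": -0.13, "ty": 0.46, "tz": 0.04, "twist": 0.0335, "jaw": 50}, {"tx": -0.13, "ty": 0.5, "tz": 0.04, "twist": 0.0335, "jaw": 50}, {"tx": -0.13, "ty": 0.5, "tz": 0.04, "twist": 0.0335, "jaw": 50}]}}

```text
t: 12.75
ee_pos: [0.389, -0.0153, 0.2985]
tool_rot: [3.14, 0.0, -1.545]
force: [-0.3, 0.1, 0.5]
width: 0.588
```

```bash
python3 - <<'E'
import obs
from h import *
F=cv2.imread('pics/w7full.png')
w=robot.get_image('wrist');I=w['image'];print(np.round(w['eye'],4),np.round(w['rotation'],4))
for n in('holder','spare_bend','front_gauge_center'): print(n,[(np.round(d['position'],1).tolist(),round(d['p'],2)) for d in robot.tip_of(n,'wrist')[:2]])
hx,hy=[int(v) for v in robot.tip_of('holder','wrist')[0]['position']]
x0,y0=max(hx-80,0),max(hy-55,0)
print('crop origin',x0,y0)
C=cv2.resize(I[y0:y0+120,x0:x0+160],(800,600),interpolation=2)
cv2.imwrite('pics/h.png',C)
E
```

```text
{'t': 12.75, 'ee_pos': [0.389, -0.0153, 0.2985], 'tool_rot': [3.1403, 0.0001, -1.5454], 'force': [-0.2966, 0.0793, 0.4695], 'wrist_torque': [-0.0243, -0.0007, -0.0232], 'width': 0.5879}
[ 0.4692 -0.0127  0.4406] [ 2.8224e+00 -6.0000e-04 -1.5456e+00]
holder [([279.4, 102.4], 0.61), ([52.4, 134.2], 0.52)]
spare_bend []
front_gauge_center [([486.2, 155.9], 0.96)]
crop origin 199 47
```

View pics/h.png

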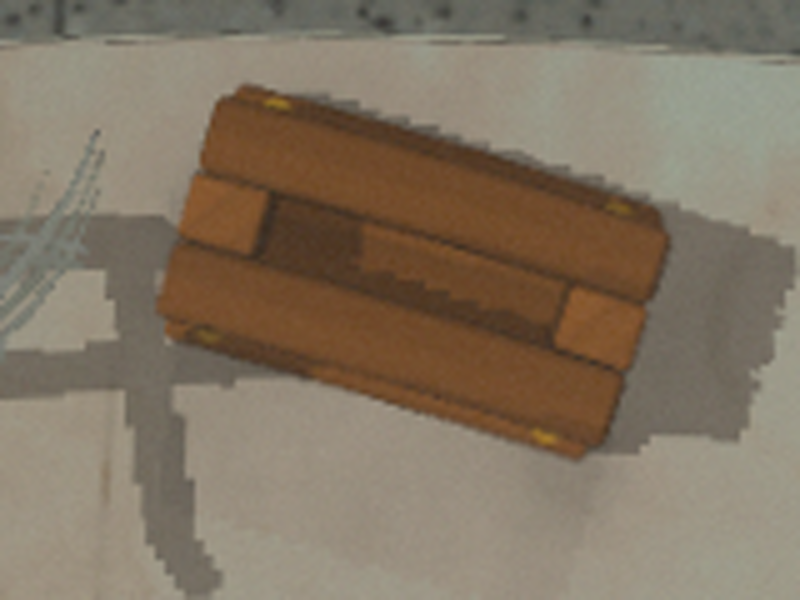

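The slot is clear: its mouth corners are at crop (270,195), (568,286), (554,349), (258,258), so its centre is near full px (281.5,101.4).

```bash
python3 - <<'E'
from h import *
w=robot.get_image('wrist')
P=[plane(wray(w,(199+a/5,47+b/5)),.046) for a,b in((270,195),(568,286),(554,349),(258,258))]
P=np.array(P);print(np.round(P[:,:2],4).tolist())
d=P[0]-P[1]+P[3]-P[2];print('c',P.mean(0),'yaw',np.arctan2(-d[0],d[1]),'len',np.linalg.norm(d)/2,'wid',np.linalg.norm(P[0]+P[1]-P[2]-P[3])/2)
# outer top corners lower: (160,312)?,(610,440) ; upper (230,97),(668,240)
Q=np.array([plane(wray(w,(199+a/5,47+b/5)),.046)for a,b in((222,95),(668,235),(600,445),(160,310))]);print('outer c',Q.mean(0),[np.linalg.norm(Q[i]-Q[(i+1)%4]) for i in range(4)])
S=robot.get_image('side');T=robot.get_image('top')
print('side/top nets tri origin earlier .467,-.015; proj of c:',proj(S,P.mean(0)),proj(T,P.mean(0)))
E
```

```text
[[0.4928, 0.0183], [0.472, -0.0533], [0.4565, -0.0503], [0.4774, 0.021]]
c [ 0.47468091 -0.01606459  0.046     ] yaw -0.2838406917765301 len 0.07442891288768806 wid 0.01566677451930466
outer c [ 0.47534768 -0.0161322   0.046     ] [np.float64(0.11185822738982588), np.float64(0.054199640987326235), np.float64(0.1115364127136372), np.float64(0.05450819619941819)]
side/top nets tri origin earlier .467,-.015; proj of c: [328.28441077 274.97673512] [332.7662677  204.74762315]
```

Emit:
{"name": "arm_command", "arguments": {"motion": [{"tx": 0, "ty": 0.12, "tz": 0, "twist": 0, "jaw": 50}, {"tx": 0, "ty": 0.24, "tz": 0.02, "twist": 0, "jaw": 50}, {"tx": 0, "ty": 0.36, "tz": 0.02, "twist": 0, "jaw": 50}, {"tx": 0, "ty": 0.48, "tz": 0.02, "twist": 0, "jaw": 50}, {"tx": 0, "ty": 0.6, "tz": 0.02, "twist": 0, "jaw": 50}, {"tx": 0, "ty": 0.6, "tz": 0.02, "twist": 0, "jaw": 50}, {"tx": 0, "ty": 0.6, "tz": 0.02, "twist": 0, "jaw": 50}]}}

```text
t: 13.85
ee_pos: [0.3898, 0.2234, 0.3068]
tool_rot: [3.14, -0.001, -1.549]
force: [0.4, 0.7, 0.3]
width: 0.589
```

```bash
python3 - <<'E'
import obs
from h import *
w=robot.get_image('wrist');I=w['image'];cv2.imwrite('pics/g.png',I)
p=robot.tip_of('rear_gauge_center','wrist');print(p[:2],robot.tip_of('crowded_bend','wrist')[:1],np.round(w['eye'],3))
m=cv2.inRange(cv2.cvtColor(I,cv2.COLOR_BGR2HSV),(65,70,20),(100,255,255));m[:, :200]=0;m[:,400:]=0;m[250:]=0
n,l,st,c=cv2.connectedComponentsWithStats(m);print([(st[i].tolist(),c[i].round(1).tolist()) for i in range(1,n) if st[i][4]>80])
print(cv2.cvtColor(I,cv2.COLOR_BGR2HSV)[90:150:6,290].tolist())
i=1+np.argmax(st[1:,4])
print(np.round(plane(wray(w,c[i]),.237),4))
r=cv2.minAreaRect(np.argwhere(l==i)[:,::-1].astype(np.float32));print(r,np.round([plane(wray(w,q),.237)[:2] for q in cv2.boxPoints(r)],4).tolist())
E
```

```text
{'t': 13.85, 'ee_pos': [0.3898, 0.2234, 0.3068], 'tool_rot': [3.1404, -0.0013, -1.549], 'force': [0.4089, 0.7127, 0.2572], 'wrist_torque': [0.0085, -0.0079, 0.0543], 'width': 0.589}
[] [{'position': [282.7, 186.4], 'p': 0.94}] [0.47  0.226 0.449]
[([262, 117, 37, 17, 390], [278.9, 124.5])]
[[10, 14, 56], [11, 36, 57], [5, 73, 59], [12, 148, 86], [13, 139, 88], [66, 84, 88], [65, 86, 86], [58, 66, 70], [13, 138, 87], [11, 129, 89]]
[0.4573 0.227  0.237 ]
((279.7362365722656, 124.5155258178711), (15.209003448486328, 36.055320739746094), 86.633544921875) [[0.4614, 0.2384], [0.4632, 0.2152], [0.4533, 0.2144], [0.4514, 0.2377]]
```

Emit:
{"name": "arm_command", "arguments": {"motion": [{"tx": 0.08, "ty": 0.004, "tz": -0.03, "twist": 0.003, "jaw": 50}, {"tx": 0.164, "ty": 0.007, "tz": -0.08, "twist": 0.003, "jaw": 50}, {"tx": 0.164, "ty": 0.007, "tz": -0.11, "twist": 0.003, "jaw": 50}, {"tx": 0.164, "ty": 0.007, "tz": -0.11, "twist": 0.003, "jaw": 50}]}}

```text
t: 14.4
ee_pos: [0.4549, 0.2236, 0.2613]
tool_rot: [3.137, -0.003, -1.535]
force: [0.4, -0.2, 0.6]
width: 0.586
```

```bash
python3 obs.py
```

```text
{'t': 14.4, 'ee_pos': [0.4549, 0.2236, 0.2613], 'tool_rot': [3.1374, -0.0029, -1.5345], 'force': [0.4276, -0.1656, 0.6154], 'wrist_torque': [-0.031, 0.0885, -0.0393], 'width': 0.5856}
```

Emit:
{"name": "arm_command", "arguments": {"motion": [{"tx": 0, "ty": 0.004, "tz": -0.07, "twist": 0, "jaw": 50}, {"tx": 0, "ty": 0.004, "tz": -0.145, "twist": 0, "jaw": 50}, {"tx": 0, "ty": 0.004, "tz": -0.151, "twist": 0, "jaw": 40}, {"tx": 0, "ty": 0.004, "tz": -0.151, "twist": 0, "jaw": 20}, {"tx": 0, "ty": 0.004, "tz": -0.151, "twist": 0, "jaw": 15}, {"tx": 0, "ty": 0.004, "tz": -0.151, "twist": 0, "jaw": 15}, {"tx": 0, "ty": 0.004, "tz": -0.151, "twist": 0, "jaw": 15}], "newtons": 40}}

```text
t: 15.1
ee_pos: [0.4558, 0.2277, 0.2042]
tool_rot: [-3.14, 0.001, -1.531]
force: [-0.5, 0.4, 1.2]
width: 0.297
```

```bash
python3 avg.py
```

```text
15.35 [0.4559, 0.2277, 0.2042, -0.7866, 0.2857, 3.869, 0.0657, 0.3507, -0.0264, 0.2955] axial -1.21
```

Emit:
{"name": "arm_command", "arguments": {"motion": [{"tx": 0, "ty": 0, "tz": 0.01, "twist": 0, "jaw": 15}, {"tx": 0, "ty": 0, "tz": 0.02, "twist": 0, "jaw": 15}, {"tx": 0, "ty": 0, "tz": 0.02, "twist": 0, "jaw": 15}, {"tx": -0.02, "ty": -0.001, "tz": 0.022, "twist": 0, "jaw": 15}, {"tx": -0.045, "ty": -0.002, "tz": 0.0245, "twist": 0, "jaw": 15}, {"tx": -0.07, "ty": -0.003, "tz": 0.027, "twist": 0, "jaw": 15}, {"tx": -0.07, "ty": -0.003, "tz": 0.027, "twist": 0, "jaw": 15}]}}

```text
t: 16.05
ee_pos: [0.4259, 0.2258, 0.2141]
tool_rot: [3.141, 0.0, -1.53]
force: [-0.7, -0.0, -2.1]
width: 0.296
```

```bash
python3 avg.py
```

```text
16.3 [0.4272, 0.2263, 0.214, 0.2273, -0.1587, -1.4567, -0.014, -0.0146, -0.0236, 0.2974] axial 0.4
```

Emit:
{"name": "arm_command", "arguments": {"motion": [{"tx": -0.022, "ty": -0.002, "tz": 0.002, "twist": 0, "jaw": 15}, {"tx": -0.045, "ty": -0.003, "tz": 0.005, "twist": 0, "jaw": 15}, {"tx": -0.06, "ty": -0.003, "tz": 0.013, "twist": 0, "jaw": 15}, {"tx": -0.075, "ty": -0.004, "tz": 0.021, "twist": 0, "jaw": 15}, {"tx": -0.09, "ty": -0.005, "tz": 0.028, "twist": 0, "jaw": 15}, {"tx": -0.11, "ty": -0.005, "tz": 0.034, "twist": 0, "jaw": 15}, {"tx": -0.14, "ty": -0.006, "tz": 0.04, "twist": 0, "jaw": 15}, {"tx": -0.17, "ty": -0.006, "tz": 0.05, "twist": 0, "jaw": 15}]}}

```text
t: 17.1
ee_pos: [0.3582, 0.2234, 0.2338]
tool_rot: [3.141, -0.0, -1.532]
force: [-0.3, 0.7, -2.1]
width: 0.297
```

```bash
python3 obs.py
```

```text
{'t': 17.1, 'ee_pos': [0.3582, 0.2234, 0.2338], 'tool_rot': [3.141, -0.0004, -1.5316], 'force': [-0.3068, 0.7469, -2.1005], 'wrist_torque': [0.0187, 0.0123, -0.0059], 'width': 0.2972}
```

Emit:
{"name": "arm_command", "arguments": {"motion": [{"tx": 0.02, "ty": -0.11, "tz": 0, "twist": 0, "jaw": 15}, {"tx": 0.06, "ty": -0.22, "tz": 0, "twist": -0.015, "jaw": 15}, {"tx": 0.11, "ty": -0.33, "tz": 0, "twist": -0.03, "jaw": 15}, {"tx": 0.17, "ty": -0.43, "tz": 0, "twist": -0.0515, "jaw": 15}, {"tx": 0.23, "ty": -0.53, "tz": 0, "twist": -0.0515, "jaw": 15}, {"tx": 0.29, "ty": -0.59, "tz": -0.04, "twist": -0.0515, "jaw": 15}, {"tx": 0.325, "ty": -0.61, "tz": -0.09, "twist": -0.0515, "jaw": 15}, {"tx": 0.325, "ty": -0.61, "tz": -0.12, "twist": -0.0515, "jaw": 15}]}}

```text
t: 17.9
ee_pos: [0.4898, -0.0213, 0.1844]
tool_rot: [3.14, -0.001, -1.858]
force: [0.0, 0.3, -0.8]
width: 0.297
```

Emit:
{"name": "arm_command", "arguments": {"motion": [{"tx": 0, "ty": 0, "tz": 0, "twist": 0, "jaw": 15}, {"tx": 0, "ty": 0, "tz": 0, "twist": 0, "jaw": 15}]}}

```text
t: 18.1
ee_pos: [0.4892, -0.0199, 0.1863]
tool_rot: [-3.141, -0.0, -1.854]
force: [-0.6, -0.0, -1.3]
width: 0.298
```

```bash
python3 - <<'E'
import obs
from h import *
o=robot.get_obs();t=np.array(o['ee_pos']);psi=o['tool_rot'][2]+np.pi/2
n0=np.array([np.cos(psi),np.sin(psi),0]);v=np.array([-np.sin(psi),np.cos(psi),0])
up=.1*n0+np.array([0,0,.995]);n=.995*n0-np.array([0,0,.1])
top=t+.0015*n0+np.array([0,0,.035]);top[2]=t[2]-.123+.156*.995
bot=top-.156*up
print('bot',bot,'psi',psi)
w=robot.get_image('wrist');S=robot.get_image('side')
I=w['image'].copy();J=cv2.resize(S['image'],None,fx=4,fy=4,interpolation=2)
def poly(f,P,col,im,k=1):
    q=np.array([f(p)*k for p in P]).round().astype(np.int32);cv2.polylines(im,[q],True,col,1)
B=[bot+a*.006*n+b*.035*v for a,b in((1,1),(1,-1),(-1,-1),(-1,1))]
Rf=[bot+.006*n+b*.035*v+c*.108*up for b,c in((1,0),(-1,0),(-1,1),(1,1))]
c=np.array([.4747,-.0161,.046]);a=-.284;sx=np.array([np.cos(a),np.sin(a),0]);sy=np.array([-np.sin(a),np.cos(a),0])
Q=[c+i*.0085*sx+j*.0375*sy for i,j in((1,1),(1,-1),(-1,-1),(-1,1))]
for f,im,k in((lambda p:wproj(w,p),I,1),(lambda p:proj(S,p),J,4)):
    poly(f,B,(0,0,255),im,k);poly(f,Rf,(255,0,0),im,k);poly(f,Q,(0,255,0),im,k)
x,y=proj(S,c)*4;x,y=int(x),int(y)
A=cv2.resize(I[60:310,170:400],(368,400),interpolation=2);Bq=J[y-320:y+80,x-200:x+200]
print(A.shape,Bq.shape,wproj(w,c),wproj(w,bot))
cv2.imwrite('pics/fin.png',np.hstack([A,Bq]))
E
```

```text
{'t': 18.1, 'ee_pos': [0.4892, -0.0199, 0.1863], 'tool_rot': [-3.1413, -0.0002, -1.8542], 'force': [-0.6245, -0.0042, -1.2652], 'wrist_torque': [-0.003, -0.0245, -0.0109], 'width': 0.2981}
bot [ 0.47565024 -0.01599225  0.06327785] psi -0.2833628374296999
(400, 368, 3) (400, 400, 3) [282.38926302 210.86996095] [282.02772276 216.25982785]
```

View pics/fin.png

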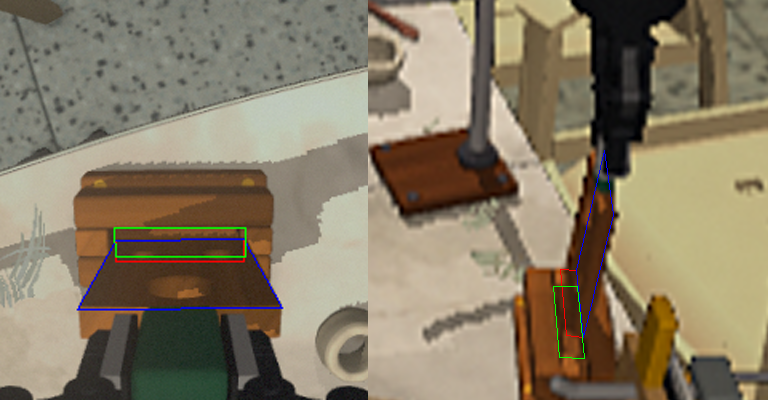

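The slot (green) and board (blue/red) overlays both match the picture in the wrist view: lower edge within about 1 mm of the slot centre, ends inside. Entering the slot.

Emit:
{"name": "arm_command", "arguments": {"motion": [{"tx": -0.003, "ty": 0, "tz": -0.015, "twist": 0, "jaw": 15}, {"tx": -0.003, "ty": 0, "tz": -0.03, "twist": 0, "jaw": 15}, {"tx": -0.004, "ty": 0, "tz": -0.045, "twist": 0, "jaw": 15}, {"tx": -0.004, "ty": 0, "tz": -0.058, "twist": 0, "jaw": 15}, {"tx": -0.004, "ty": 0, "tz": -0.058, "twist": 0, "jaw": 15}]}}

```text
t: 18.7
ee_pos: [0.4926, -0.0201, 0.1678]
tool_rot: [-3.13, 0.001, -1.851]
force: [-0.8, -0.0, 20.0]
width: 0.297
```

```bash
python3 avg.py
```

```text
18.95 [0.4925, -0.0201, 0.1678, -0.1888, 0.5426, 19.0273, -0.409, 0.3578, 0.0125, 0.2961] axial -2.19
```

Blocked at the rim (19 N, below the 40 N limit). Backing off and using the torque and image profiles to find the offset.

Emit:
{"name": "arm_command", "arguments": {"motion": [{"tx": 0, "ty": 0, "tz": 0.02, "twist": 0, "jaw": 15}, {"tx": 0, "ty": 0, "tz": 0.045, "twist": 0, "jaw": 15}, {"tx": 0, "ty": 0, "tz": 0.058, "twist": 0, "jaw": 15}, {"tx": 0, "ty": 0, "tz": 0.058, "twist": 0, "jaw": 15}, {"tx": 0, "ty": 0, "tz": 0.058, "twist": 0, "jaw": 15}]}}

```text
t: 19.45
ee_pos: [0.4874, -0.0203, 0.1853]
tool_rot: [3.141, -0.0, -1.855]
force: [-0.6, 0.1, -1.5]
width: 0.3
```

```bash
cat > mod.py <<'E'
from h import *
def model(o,lean=.1,off=.0015,dz=-.123,dv=0):
    t=np.array(o['ee_pos']);psi=o['tool_rot'][2]+np.pi/2
    n0=np.array([np.cos(psi),np.sin(psi),0]);v=np.array([-np.sin(psi),np.cos(psi),0])
    up=np.sin(lean)*n0+np.array([0,0,np.cos(lean)]);n=np.cos(lean)*n0-np.array([0,0,np.sin(lean)])
    top=t+off*n0+dv*v;top[2]=t[2]+dz+.156*.995
    return top-.156*up,n0,v,up,n
c=np.array([.4747,-.0161,.046]);a=-.284;sx=np.array([np.cos(a),np.sin(a),0]);sy=np.array([-np.sin(a),np.cos(a),0])
E
python3 avg.py; python3 - <<'E'
from mod import *
o=robot.get_obs();w=robot.get_image('wrist');g=cv2.cvtColor(w['image'],cv2.COLOR_BGR2GRAY).astype(np.float32)
bot,n0,v,up,n=model(o);print(o['ee_pos'],bot)
def prof(pts):
    q=np.array([wproj(w,p) for p in pts],np.float32);return cv2.remap(g,q[None,:,0],q[None,:,1],1)[0].round().astype(int).tolist()
R=bot+.006*n
k=np.arange(-.012,.0125,.001)
print('lower edge profile along up (mm -12..12), v=-25,0,25');
for b in(-.028,-.01,.01,.028): print(b,prof([R+b*v+s*up for s in k]))
print('side edges: v from 29..41 at up=.02,.04');
for s in(.015,.03,.05):
    print(s,'L',prof([R+b*v+s*up for b in np.arange(.029,.0415,.001)]),'R',prof([R-b*v+s*up for b in np.arange(.029,.0415,.001)]))
print('slot: along sy at rear part of mouth (+.006)')
for d in(.003,.006): print(d,'L',prof([c+d*sx+b*sy for b in np.arange(.030,.046,.001)]),'R',prof([c+d*sx-b*sy for b in np.arange(.030,.046,.001)]))
print('across sx 0..20mm')
for b in(-.02,0,.02): print(b,prof([c+d*sx+b*sy for d in np.arange(0,.02,.001)]))
E
```

```text
19.7 [0.4874, -0.0203, 0.1852, -0.0421, 0.525, -1.251, 0.0039, -0.0085, 0.0039, 0.2965] axial -0.01
[ 0.48757813 -0.02029277  0.18535798] [ 0.47406802 -0.0163488   0.06235733]
lower edge profile along up (mm -12..12), v=-25,0,25
-0.028 [72, 71, 70, 70, 70, 71, 71, 71, 71, 70, 69, 68, 67, 67, 67, 66, 63, 60, 56, 54, 52, 50, 48, 49, 50]
-0.01 [73, 73, 73, 72, 72, 71, 71, 70, 70, 70, 69, 69, 69, 70, 70, 70, 66, 62, 59, 56, 55, 53, 51, 52, 53]
0.01 [70, 70, 69, 69, 69, 69, 70, 70, 70, 69, 69, 69, 69, 70, 70, 70, 68, 67, 65, 63, 59, 55, 51, 51, 51]
0.028 [72, 73, 73, 74, 74, 74, 74, 74, 73, 73, 73, 73, 73, 73, 73, 72, 71, 71, 70, 69, 66, 63, 60, 58, 56]
side edges: v from 29..41 at up=.02,.04
0.015 L [55, 55, 56, 57, 56, 57, 59, 59, 63, 86, 103, 109, 109] R [54, 59, 69, 71, 68, 70, 80, 79, 83, 83, 82, 83, 82]
0.03 L [59, 59, 57, 58, 58, 60, 62, 93, 107, 108, 104, 104, 106] R [49, 49, 45, 49, 52, 63, 80, 83, 82, 86, 83, 81, 83]
0.05 L [57, 57, 59, 59, 80, 98, 99, 102, 100, 101, 100, 100, 103] R [49, 48, 49, 46, 47, 68, 98, 100, 100, 101, 90, 107, 163]
slot: along sy at rear part of mouth (+.006)
0.003 L [74, 74, 73, 75, 75, 74, 76, 75, 67, 59, 59, 66, 86, 105, 114, 115] R [68, 70, 59, 48, 64, 78, 87, 86, 86, 85, 86, 82, 80, 80, 79, 80]
0.006 L [72, 73, 71, 71, 74, 76, 73, 71, 64, 55, 58, 65, 82, 100, 109, 107] R [94, 71, 48, 50, 67, 80, 86, 87, 85, 87, 86, 87, 87, 83, 81, 81]
across sx 0..20mm
-0.02 [69, 70, 71, 71, 70, 72, 88, 90, 82, 64, 64, 72, 71, 75, 77, 77, 76, 76, 76, 72]
0 [69, 69, 70, 72, 72, 79, 90, 91, 88, 66, 71, 76, 77, 77, 89, 103, 102, 101, 100, 100]
0.02 [72, 73, 72, 70, 70, 70, 69, 70, 75, 90, 99, 100, 102, 102, 102, 103, 104, 103, 101, 102]
```

```bash
python3 - <<'E'
from mod import *
o=robot.get_obs();w=robot.get_image('wrist');cv2.imwrite('pics/raw.png',w['image'])
I=w['image'].astype(np.float32)
bot,n0,v,up,n=model(o);R=bot+.006*n
V=np.arange(.045,-.0451,-.0005);U=np.arange(-.02,.112,.0005)
m=np.array([[wproj(w,R+b*v+s*up) for b in V] for s in U],np.float32)
W=cv2.remap(I,m[...,0],m[...,1],1);W=cv2.GaussianBlur(W,(0,0),1.5)
gr=W.sum(2)
L=[]
for s in np.arange(.02,.106,.006):
    i=int((s+.02)/.0005);d=np.abs(np.diff(gr[i]));j=V[:-1];l=j>.025;r=j<-.025
    L.append((round(s*1e3),round(j[l][d[l].argmax()]*1e3,1),round(d[l].max()),round(j[r][d[r].argmax()]*1e3,1),round(d[r].max())))
print(L)
print('ascii rows up -14..24 step2, v 42..-42 step 3.5')
g=gr/3
for s in np.arange(-.014,.026,.002):
    i=int(round((s+.02)/.0005));print(int(round(s*1e3)),' '.join('%3d'%g[i,int(round((.045-b)/.0005))] for b in np.arange(.042,-.043,-.0042)))
E
```

```text
[(20, np.float64(37.0), 24, np.float64(-34.0), 27), (26, np.float64(36.5), 28, np.float64(-33.5), 30), (32, np.float64(36.0), 16, np.float64(-43.0), 33), (38, np.float64(33.0), 14, np.float64(-42.5), 32), (44, np.float64(33.5), 21, np.float64(-42.0), 37), (50, np.float64(33.5), 22, np.float64(-40.0), 58), (56, np.float64(33.5), 24, np.float64(-39.0), 58), (62, np.float64(33.5), 25, np.float64(-38.0), 58), (68, np.float64(34.0), 27, np.float64(-37.0), 62), (74, np.float64(44.0), 30, np.float64(-35.5), 66), (80, np.float64(40.5), 29, np.float64(-34.0), 81), (86, np.float64(34.5), 47, np.float64(-34.0), 89), (92, np.float64(34.5), 46, np.float64(-34.0), 92), (98, np.float64(35.0), 67, np.float64(-34.0), 99), (104, np.float64(35.0), 69, np.float64(-34.0), 94)]
ascii rows up -14..24 step2, v 42..-42 step 3.5
-14  78  62  69  68  67  66  65  71  65  66  64  67  69  66  66  66  67  65  61  80  75
-12  83  60  70  68  68  67  66  68  64  66  64  65  66  66  65  65  66  65  64  79  74
-10  87  58  70  68  68  68  67  66  63  67  64  65  64  65  65  64  66  64  67  78  74
-8  91  57  71  69  6
[... 752 characters left out ...]
  76
10 104  68  58  57  55  53  54  51  52  50  49  48  47  48  46  47  45  53  77  74  76
12 104  74  55  55  52  50  52  50  49  48  48  47  46  47  46  47  45  55  73  74  76
14 104  79  53  53  51  49  51  50  47  47  48  47  46  46  47  48  46  55  68  74  75
16 104  84  53  54  53  51  52  52  50  49  48  48  47  46  47  47  47  52  62  75  75
18 104  88  53  55  53  53  53  53  52  50  48  48  47  45  48  46  49  48  59  75  76
20 104  93  54  56  53  52  53  54  51  52  49  48  47  45  48  47  49  46  59  76  79
22 104  96  55  56  52  52  53  53  50  51  49  48  47  46  47  47  48  45  62  84  82
24 104  98  56  55  52  53  53  53  51  50  49  48  46  47  46  46  46  44  65  97  88
```

Torque says the contact is at the -y end of the board, and the image profile agrees: the slot ends lie at +38/-30 mm relative to the board. I shift about 3.6 mm along the board's width and 1 mm across, then retry.

Emit:
{"name": "arm_command", "arguments": {"motion": [{"tx": 0.0054, "ty": 0.0078, "tz": 0, "twist": 0, "jaw": 15}, {"tx": 0.0054, "ty": 0.0078, "tz": -0.015, "twist": 0, "jaw": 15}, {"tx": 0.0054, "ty": 0.0078, "tz": -0.03, "twist": 0, "jaw": 15}, {"tx": 0.0054, "ty": 0.0078, "tz": -0.042, "twist": 0, "jaw": 15}, {"tx": 0.0054, "ty": 0.0078, "tz": -0.052, "twist": 0, "jaw": 15}, {"tx": 0.0054, "ty": 0.0078, "tz": -0.055, "twist": 0, "jaw": 15}]}}

```text
t: 20.4
ee_pos: [0.4897, -0.0172, 0.1631]
tool_rot: [3.141, -0.0, -1.855]
force: [0.8, 0.2, -1.5]
width: 0.298
```

```bash
python3 avg.py
```

```text
20.65 [0.4899, -0.0172, 0.1636, 0.2008, 0.3844, -1.7279, -0.0281, -0.0433, 0.0023, 0.2967] axial 0.3
```

It has entered, with no contact force. Continuing down.

Emit:
{"name": "arm_command", "arguments": {"motion": [{"tx": 0, "ty": 0, "tz": -0.012, "twist": 0, "jaw": 15}, {"tx": -0.001, "ty": 0, "tz": -0.024, "twist": 0, "jaw": 15}, {"tx": -0.002, "ty": 0, "tz": -0.036, "twist": 0, "jaw": 15}, {"tx": -0.002, "ty": 0, "tz": -0.046, "twist": 0, "jaw": 15}, {"tx": -0.002, "ty": 0, "tz": -0.046, "twist": 0, "jaw": 15}]}}

```text
t: 21.15
ee_pos: [0.4889, -0.0172, 0.1447]
tool_rot: [3.141, -0.0, -1.855]
force: [0.3, -1.2, -2.4]
width: 0.3
```

```bash
python3 avg.py
```

```text
21.4 [0.4891, -0.0172, 0.1453, 0.462, -0.0255, -1.7153, -0.0553, -0.203, -0.0045, 0.295] axial 0.63
```

Emit:
{"name": "arm_command", "arguments": {"motion": [{"tx": 0, "ty": 0, "tz": -0.004, "twist": 0, "jaw": 15}, {"tx": 0, "ty": 0, "tz": -0.008, "twist": 0, "jaw": 15}, {"tx": 0, "ty": 0, "tz": -0.011, "twist": 0, "jaw": 15}, {"tx": 0, "ty": 0, "tz": -0.011, "twist": 0, "jaw": 15}]}}

```text
t: 21.8
ee_pos: [0.4903, -0.0177, 0.1435]
tool_rot: [-3.139, -0.001, -1.853]
force: [-2.4, -1.5, 11.3]
width: 0.296
```

```bash
python3 avg.py
```

```text
22.05 [0.4902, -0.0177, 0.1435, -1.7284, -1.9097, 10.5438, -0.4968, 0.7841, 0.0064, 0.2985] axial -2.38
```

Emit:
{"name": "arm_command", "arguments": {"motion": [{"tx": 0, "ty": 0, "tz": 0.005, "twist": 0, "jaw": 15}, {"tx": 0, "ty": 0, "tz": 0.005, "twist": 0, "jaw": 30}, {"tx": 0, "ty": 0, "tz": 0.005, "twist": 0, "jaw": 40}, {"tx": 0, "ty": 0, "tz": 0.005, "twist": 0, "jaw": 50}, {"tx": 0, "ty": 0, "tz": 0.005, "twist": 0, "jaw": 50}, {"tx": 0, "ty": 0, "tz": 0.08, "twist": 0, "jaw": 50}, {"tx": 0, "ty": 0, "tz": 0.18, "twist": 0, "jaw": 50}, {"tx": 0, "ty": 0, "tz": 0.28, "twist": 0, "jaw": 50}]}}

```text
t: 22.85
ee_pos: [0.4887, -0.0172, 0.2538]
tool_rot: [3.14, -0.001, -1.855]
force: [0.9, -0.3, 1.5]
width: 0.582
```

Emit:
{"name": "arm_command", "arguments": {"motion": [{"tx": -0.12, "ty": 0, "tz": 0.06, "twist": 0, "jaw": 50}, {"tx": -0.22, "ty": 0, "tz": 0.1, "twist": 0, "jaw": 50}, {"tx": -0.22, "ty": 0, "tz": 0.1, "twist": 0, "jaw": 50}, {"tx": -0.22, "ty": 0, "tz": 0.1, "twist": 0, "jaw": 50}]}}

```text
t: 23.25
ee_pos: [0.4008, -0.017, 0.2938]
tool_rot: [-3.139, 0.002, -1.854]
force: [0.1, 0.2, -0.3]
width: 0.582
```

```bash
python3 - <<'E'
import obs
from h import *
w=robot.get_image('wrist');S=robot.get_image('side');T=robot.get_image('top')
for n,im in(('w',w),('s',S),('t',T)): cv2.imwrite(f'pics/end_{n}.png',im['image'])
f={'wrist':(w,wray,wproj),'side':(S,ray,proj),'top':(T,ray,proj)}
for k,(im,r,p) in f.items():
    for nm in('rear_gauge_center','front_gauge_center','clay_ring_center','small_pot_center'):
        print(k,nm,[(np.round(d['position'],1).tolist(),round(d['p'],2)) for d in robot.tip_of(nm,k)[:2]])
    print(' pred centre seated',np.round(p(im,(.476,-.0125,.098)),1),'tab top z.176',np.round(p(im,(.476,-.0125,.176)),1))
    m=cv2.inRange(cv2.cvtColor(im['image'],cv2.COLOR_BGR2HSV),(55,60,20),(100,255,255))
    n,l,st,c=cv2.connectedComponentsWithStats(m)
    q=p(im,(.476,-.0125,.16))
    print(' green',[(st[i].tolist(),c[i].round(1).tolist()) for i in range(1,n) if st[i][4]>8 and np.hypot(*(c[i]-q))<50])
E
```

```text
{'t': 23.25, 'ee_pos': [0.4008, -0.017, 0.2938], 'tool_rot': [-3.1393, 0.0018, -1.8541], 'force': [0.0785, 0.2329, -0.2559], 'wrist_torque': [-0.0086, -0.0386, 0.0265], 'width': 0.5822}
wrist rear_gauge_center [([259.6, 100.4], 0.94)]
wrist front_gauge_center [([474.4, 109.1], 0.6)]
wrist clay_ring_center [([355.7, 181.1], 0.62)]
wrist small_pot_center [([52.0, 221.2], 0.72), ([407.8, 75.4], 0.15)]
 pred centre seated [257.6 114.7] tab top z.176 [250.3 117.3]
 green [([237, 78, 31, 15, 379], [251.8, 84.4])]
side rear_gauge_center [([336.0, 261.2], 0.7)]
side front_gauge_center [([254.2, 168.3], 0.69)]
side clay_ring_center [([296.3, 316.9], 0.54), ([303.2, 239.1], 0.36)]
side small_pot_center [([279.4, 209.0], 0.7)]
 pred centre seated [329.7 259.9] tab top z.176 [331.8 237.3]
 green [([336, 236, 9, 19, 93], [339.7, 245.3])]
top rear_gauge_center []
top front_gauge_center [([130.7, 224.8], 0.61), ([328.3, 207.7], 0.58)]
top clay_ring_center [([361.4, 241.8], 0.64)]
top small_pot_center [([225.0, 217.4], 0.64), ([359.6, 242.3], 0.55)]
 pred centre seated [333.5 201. ] tab top z.176 [336.4 195.4]
 green []
```

```bash
python3 - <<'E'
from h import *
w=robot.get_image('wrist');S=robot.get_image('side')
print('top',tri([wray(w,(251.8,84.4)),ray(S,(340,238.5))]))
print('ctr',tri([wray(w,(259.6,100.4)),ray(S,(336,261.2))]))
for z in(.170,.176,.180): print(z,plane(wray(w,(251.8,84.4)),z))
m=cv2.inRange(cv2.cvtColor(S['image'],cv2.COLOR_BGR2HSV),(55,60,20),(100,255,255))[230:260,330:350];print('\n'.join(''.join('#' if q else '.' for q in r) for r in m))
# yellow gauge on the spare hook
for k,im,ry in(('w',w,wray),('s',S,ray)):
    m=cv2.inRange(cv2.cvtColor(im['image'],cv2.COLOR_BGR2HSV),(20,120,60),(35,255,255));n,l,st,c=cv2.connectedComponentsWithStats(m)
    print(k,[(st[i].tolist(),c[i].round(1).tolist()) for i in range(1,n) if st[i][4]>40])
E
```

```text
top (array([ 0.49891807, -0.02056509,  0.17360568]), [2.3, 2.3])
ctr (array([ 0.49068536, -0.01965443,  0.09616819]), [1.3, 1.3])
0.17 [ 0.50140358 -0.02120693  0.17      ]
0.176 [ 0.50087464 -0.02160947  0.176     ]
0.18 [ 0.50052202 -0.02187783  0.18      ]
....................
....................
....................
....................
....................
....................
...........#........
..........####......
..........####......
..........####......
.........######.....
.........######.....
.........#####......
........######......
........######......
.......######.......
.......######.......
.......#####........
......######........
......######........
......#####.........
......#####.........
......#####.........
......####..........
.......###..........
....................
....................
....................
....................
....................
w [([388, 62, 27, 70, 824], [400.5, 99.8]), ([412, 77, 30, 32, 610], [426.8, 93.2]), ([469, 97, 68, 19, 950], [505.0, 106.2]), ([417, 119, 19, 11, 157], [426.3, 124.0])]
s [([202, 91, 15, 13, 60], [209.8, 99.3]), ([345, 268, 10, 23, 132], [349.9, 279.9]), ([235, 406, 36, 14, 392], [252.5, 413.5])]
```

The gauge is fully down (centre z 0.096, top 0.174) but leans about 9° within the slot's play. I regrip lightly and bring it vertical, where it can stand on its own edge.

Emit:
{"name": "arm_command", "arguments": {"motion": [{"tx": 0.12, "ty": -0.004, "tz": -0.04, "twist": 0, "jaw": 50}, {"tx": 0.243, "ty": -0.009, "tz": -0.08, "twist": 0, "jaw": 50}, {"tx": 0.243, "ty": -0.009, "tz": -0.16, "twist": 0, "jaw": 50}, {"tx": 0.243, "ty": -0.009, "tz": -0.26, "twist": 0, "jaw": 50}, {"tx": 0.243, "ty": -0.009, "tz": -0.34, "twist": 0, "jaw": 50}, {"tx": 0.243, "ty": -0.009, "tz": -0.375, "twist": 0, "jaw": 50}, {"tx": 0.243, "ty": -0.009, "tz": -0.375, "twist": 0, "jaw": 50}]}}

```text
t: 24.8
ee_pos: [0.4968, -0.0211, 0.1406]
tool_rot: [3.137, -0.003, -1.855]
force: [-0.5, 0.6, 0.8]
width: 0.587
```

Emit:
{"name": "arm_command", "arguments": {"motion": [{"tx": 0, "ty": 0, "tz": 0, "twist": 0, "jaw": 40}, {"tx": 0, "ty": 0, "tz": 0, "twist": 0, "jaw": 25}, {"tx": 0, "ty": 0, "tz": 0, "twist": 0, "jaw": 15}, {"tx": 0, "ty": 0, "tz": 0, "twist": 0, "jaw": 15}, {"tx": 0, "ty": 0, "tz": 0, "twist": 0, "jaw": 15}], "newtons": 20}}

```text
t: 25.3
ee_pos: [0.4994, -0.0206, 0.1444]
tool_rot: [-3.138, 0.001, -1.854]
force: [0.5, 0.2, 4.9]
width: 0.299
```

```bash
python3 avg.py
```

```text
25.55 [0.4995, -0.0206, 0.1444, 0.3207, -0.5692, 6.1025, -0.0556, 0.0046, 0.0023, 0.301] axial -0.19
```

Emit:
{"name": "arm_command", "arguments": {"motion": [{"tx": -0.012, "ty": 0.0035, "tz": 0.003, "twist": 0, "jaw": 15}, {"tx": -0.024, "ty": 0.007, "tz": 0.005, "twist": 0, "jaw": 15}, {"tx": -0.036, "ty": 0.0105, "tz": 0.007, "twist": 0, "jaw": 15}, {"tx": -0.048, "ty": 0.014, "tz": 0.008, "twist": 0, "jaw": 15}, {"tx": -0.048, "ty": 0.014, "tz": 0.008, "twist": 0, "jaw": 15}]}}

```text
t: 26.05
ee_pos: [0.4783, -0.0148, 0.1461]
tool_rot: [3.141, 0.0, -1.855]
force: [1.4, 0.6, 0.8]
width: 0.296
```

```bash
python3 avg.py
```

```text
26.3 [0.4787, -0.015, 0.1461, 0.1967, 1.0654, 2.1333, 0.3494, -0.1557, 0.0352, 0.3009] axial -0.22
```

Emit:
{"name": "arm_command", "arguments": {"motion": [{"tx": -0.007, "ty": 0.002, "tz": 0.001, "twist": 0, "jaw": 15}, {"tx": -0.007, "ty": 0.002, "tz": 0.001, "twist": 0, "jaw": 15}, {"tx": -0.007, "ty": 0.002, "tz": 0.001, "twist": 0, "jaw": 24}, {"tx": -0.007, "ty": 0.002, "tz": 0.001, "twist": 0, "jaw": 28}, {"tx": -0.007, "ty": 0.002, "tz": 0.001, "twist": 0, "jaw": 36}, {"tx": -0.007, "ty": 0.002, "tz": 0.001, "twist": 0, "jaw": 50}, {"tx": -0.007, "ty": 0.002, "tz": 0.001, "twist": 0, "jaw": 50}]}}

```text
t: 27.0
ee_pos: [0.4761, -0.0145, 0.1465]
tool_rot: [3.141, -0.0, -1.855]
force: [-0.0, 0.6, -0.3]
width: 0.584
```

Emit:
{"name": "arm_command", "arguments": {"motion": [{"tx": 0, "ty": 0, "tz": 0.04, "twist": 0, "jaw": 50}, {"tx": 0, "ty": 0, "tz": 0.12, "twist": 0, "jaw": 50}, {"tx": 0, "ty": 0, "tz": 0.24, "twist": 0, "jaw": 50}, {"tx": 0, "ty": 0, "tz": 0.34, "twist": 0, "jaw": 50}, {"tx": -0.1, "ty": 0, "tz": 0.38, "twist": 0, "jaw": 50}, {"tx": -0.2, "ty": 0, "tz": 0.38, "twist": 0, "jaw": 50}, {"tx": -0.2, "ty": 0, "tz": 0.38, "twist": 0, "jaw": 50}, {"tx": -0.2, "ty": 0, "tz": 0.38, "twist": 0, "jaw": 50}]}}

```text
t: 27.8
ee_pos: [0.3958, -0.0144, 0.2992]
tool_rot: [-3.14, 0.001, -1.854]
force: [0.8, 0.4, -0.5]
width: 0.587
```

```bash
python3 - <<'E'
import obs
from h import *
w=robot.get_image('wrist');S=robot.get_image('side');T=robot.get_image('top')
cs={}
for k,im in(('w',w),('s',S)):
    m=cv2.inRange(cv2.cvtColor(im['image'],cv2.COLOR_BGR2HSV),(55,60,20),(100,255,255));n,l,st,c=cv2.connectedComponentsWithStats(m)
    print(k,[(st[i].tolist(),c[i].round(1).tolist()) for i in range(1,n) if 60<st[i][4]<900])
    for nm in('rear_gauge_center','front_gauge_center','clay_ring_center','small_pot_center'):
        print(nm,[(np.round(d['position'],1).tolist(),round(d['p'],2)) for d in robot.tip_of(nm,{'w':'wrist','s':'side'}[k])[:2]])
m=cv2.inRange(cv2.cvtColor(S['image'],cv2.COLOR_BGR2HSV),(55,60,20),(100,255,255))[228:262,318:350];print('\n'.join(''.join('#' if q else '.' for q in r) for r in m))
for p in((.476,-.0125,.176),(.476,-.0125,.128)): print(np.round(wproj(w,p),1),np.round(proj(S,p),1))
E
```

```text
{'t': 27.8, 'ee_pos': [0.3958, -0.0144, 0.2992], 'tool_rot': [-3.14, 0.0011, -1.8543], 'force': [0.7685, 0.4032, -0.4658], 'wrist_torque': [0.0152, -0.0684, -0.0165], 'width': 0.5874}
w [([240, 109, 29, 14, 360], [253.8, 115.8]), ([478, 164, 25, 23, 237], [489.2, 175.6])]
rear_gauge_center [([261.2, 111.8], 0.85)]
front_gauge_center [([471.2, 103.5], 0.75)]
clay_ring_center [([355.6, 176.8], 0.92)]
small_pot_center [([57.3, 214.5], 0.67)]
s [([328, 236, 6, 19, 73], [330.3, 244.9]), ([293, 382, 18, 20, 186], [301.3, 391.5])]
rear_gauge_center [([331.8, 259.0], 0.54)]
front_gauge_center [([256.4, 171.9], 0.86), ([344.6, 296.5], 0.74)]
clay_ring_center [([294.7, 317.1], 0.84)]
small_pot_center [([280.2, 210.7], 0.52)]
................................
................................
................................
................................
................................
................................
................................
................................
...........####.................
...........####.................
...........####.................
............####................
............####................
............###.................
............###.................
...........####.................
...........####.................
...........####.................
...........####.................
...........####.................
..........#####.................
..........####..................
..........####..................
..........####..................
..........####..................
..........####..................
............##..................
................................
................................
................................
................................
................................
................................
................................
[252.1 110.2] [331.8 237.3]
[256.6 109.5] [330.5 251.4]
```

```bash
python3 - <<'E'
from h import *
w=robot.get_image('wrist');S=robot.get_image('side')
print('centre',tri([wray(w,(471.2,103.5)),ray(S,(344.6,296.5))]))
u=np.array([.982,-.189,0])
# predicted tab polygon in side view if pressed d mm beyond first touch (TCP x at touch .4393)
m=cv2.inRange(cv2.cvtColor(S['image'],cv2.COLOR_BGR2HSV),(18,110,60),(36,255,255));m[:262]=0;m[295:]=0;m[:,:335]=0;m[:,365:]=0
ys,xs=np.nonzero(m);print('yellow px',xs.mean(),ys.mean(),xs.min(),xs.max(),ys.min(),ys.max())
v=np.array([.189,.982,0]);up=.1*u+np.array([0,0,.995]);n=.995*u-np.array([0,0,.1])
for d in(-.004,-.002,0,.002,.004):
    h=np.array([.4393,-.2165,.166])-.005*u+d*u
    P=np.array([proj(S,h+(.023+a)*up+b*v+e*n) for a in(0,.048) for b in(-.013,.013) for e in(-.006,.006)]);hu=cv2.convexHull(P.astype(np.float32))
    M=np.zeros(m.shape,np.uint8);cv2.fillConvexPoly(M,hu.round().astype(np.int32),1);y,x=np.nonzero(M);print(d,x.mean(),y.mean(),x.min(),x.max(),y.min(),y.max())
E
```

```text
centre (array([ 0.43476174, -0.21384694,  0.15923722]), [0.5, 0.5])
yellow px 349.56476683937825 279.3834196891192 338 358 264 291
-0.004 347.5 280.0 342 353 268 292
-0.002 348.5 280.0 343 354 268 292
0 349.5813953488372 279.7581395348837 344 355 268 292
0.002 350.0878661087866 279.73221757322176 344 356 268 292
0.004 350.8177777777778 279.70666666666665 345 357 268 292
```

The yellow tab is where contact with the pad puts it, to within the side image's resolution of about 2 mm. Handing in.

```bash
python3 -c "
import obs
from station import robot
print(robot.finish_job())"
```

```text
{'t': 28.45, 'ee_pos': [0.3964, -0.0143, 0.2985], 'tool_rot': [3.1414, -0.0002, -1.8549], 'force': [0.0742, -0.8906, -0.6571], 'wrist_torque': [-0.018, -0.0049, -0.0008], 'width': 0.5852}
the job is handed in; nothing more can be done
None
```

Both gauges are where you asked, in the order asked, and the job was handed in at 28.5 s with the gripper open and clear of everything.

- **Yellow-tabbed gauge:** it hangs on the spare hook. I felt for the buffer pad, pressed it in about 3 mm (about 1.8 N), lowered the gauge onto the peg and let go. The last check puts its tab where it should be when touching the pad. That is good to only about 2 mm, so contact rests on that and on how the buffer behaves, not on a close view.
- **Green-tabbed gauge:** it stands in the holder slot, right down and close to vertical.
    - **Entry:** the first try hit the slot's rim at about 19–20 N, under the 40 N limit. I backed off, shifted 3.6 mm and it went in freely.
    - **Leaning:** on release it leaned about 9° within the slot's play, so I regripped it lightly and straightened it. Afterwards the side view showed its tab within about 2 pixels of the upright position, at the expected height.
- **Clay pieces:** the ring and pot were found at the same places in the side view as at the start, to within a few pixels.
- **Disagreement:** two measurements of the slot's position along its length differed by about 3.5 mm. I trusted the later one, taken with the board and slot in the same picture, and the entry bore it out.

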